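Load a test cassette under the clip of a desktop reader

ROBOT

A 7-joint arm with a two-finger parallel gripper is mounted at the origin on a cart in front of the work surface, level with it; the furniture and walls round the work are solid. World frame = base frame: x ahead of the robot, y to its left, z up, the work surface at z = 0. Lengths are in m, angles in rad, forces in N, time in s.
With the tool pointing down it reaches from about 0.4 to 0.9 m from the base axis. Payload 5.5 kg.
Tool frame: the origin (TCP) lies on the centre line of the jaws, within the pads' length; the fingertips stand 14 mm ahead of it and the grasp point (between the pads) lies 5 mm behind it; z points along the fingers, x is the direction in which the jaws open and shut, and the axes are right-handed (so a half turn about z gives the same grasp; the last joint's range is limited). The gripper opens to 92 mm and grips with 3 to 60 N. Pads are 19 mm wide; open, the fingers measure 130 mm over their backs; the gripper's body (75 mm by 190 mm) begins 47 mm behind the grasp point.
Start: joints at [-1.031, 0.501, -0.427, 1.55, 0.221, 1.138, -0.21], TCP at [0.178, 0.625, 0.207] pointing down, gripper open.
Joint ranges: [-2.88, 2.88], [-0.31, 2.03], [-1.54, 1.56], [0.2, 2.42], [-1.41, 4.55], [0.19, 2.02], [-2.57, 2.57]. Speed limits (rad/s): [2.57, 2.57, 3.14, 3.14, 3.14, 3.14, 3.14].

INTERFACE

Orientations are given as a 3x3 rotation matrix whose columns are the frame's x, y, z axes.
In Python, from rig import robot gives the robot as it stands. The module is installed in compiled form; this text tells all that it offers.
- The arm moves only by the tool step_arm, never from a script. Its argument "motion" is a list of rows, each a list of 3 entries, a list of its own where there are three numbers: the closure, from 0 (fully open) to 1 (shut), then the shift along the tool's x, y, z in cm, then the turn, a rotation vector about the tool's x, y, z in rad. A call has 1 to 12 rows; each row shifts and turns the pose as measured when the row begins, along the tool's axes as they then stand; what a row does not reach is not made up. A row lasts 1/10 s, in which the tool goes at most 50 mm and 8.59 degrees, less where a joint would pass 70% of its speed; a pose out of reach is approached as far as the arm can. A call with a gripper value outside its range is refused whole. The fingers move at their own pace and stop on an object; the grip force is fixed at half the most. Time passes only in rows, so rows that do not move let the fingers close. It gives the time, the measured TCP pose, the force and the opening at its end, in the units of the state.
- robot.get_obs(): the state, without advancing time (a new reading comes with each control period).
- robot.snapshot(name): name is "scene" or "side" or "wrist"; returns a dict with "img" (400x640x3 uint8, blue, green, red), "K" (3x3 intrinsics, pixels), "R" (3x3) and "t" (3): a world point X has camera coordinates R X + t. Camera axes: x right, y down, z forward; pixel columns grow to the right and rows downward; lengths in m; the calibration is good to about 2 mm. A picture is of the moment at which its call begins. There is no depth.
- robot.hand_in(): hands the job in, once; it reports no verdict.
Trained networks look in a picture, given as the dict that the camera call returned (one of the last four; its "shot" number tells which), for a name from the list of things; names that differ only in an ending like _2 or _b are one class to them, and where a whole thing is asked for, a point or a joint stands for the part that bears it (a point fixed in the world has none). Each returns a list of dicts, best first, with "score" (0 to 1); they miss things now and then, are a little off and sometimes report something else, mostly with a low value. They report only what shows in the picture. A call takes as long as a camera call.
- robot.search_frame(picture, label): "location" ([x, y, z] in m, in world coordinates, good to about 4 mm: the middle of the surface that is visible of it).
- robot.spot_point(picture, label): "location" ([x, y, z] in m, in world coordinates, good to about 4 mm: a listed point, or the origin of a listed thing).
The state is a dict: "time": time; "joint_pos": joint angles; "dq": joint speeds; "effort": joint torques, N m; "tcp_pos": TCP position; "tcp_rot": TCP orientation; "ft_force": force on the tool from outside, world axes, zero at the start; "moment": the same for the moment, N m; "grip_width": opening from 0.0 (shut) to 1.0 (fully open).
Only numpy, scipy, OpenCV 4.12 (cv2) and the standard library are available. Lean on these libraries where they do the work, as an engineer would, in place of code of your own. Each camera call takes 0.05 s, during which the arm holds its last target.

TASK

Load the pale-blue test cassette into the desktop reader: slide it, dark-blue bevelled end first and face up, along the guide channel of the open tray so that its edge lifts the steel spring clip and goes in under it, and push it fully home against the end stop, with the tray kept fully out. Let go of it there for a moment, then push the tray fully shut. Leave the other things on the desk where they are.

Things in the scene. Friction and masses are not known exactly. Their poses are not given: they have to be found in the camera images.
- reader: White desktop cassette reader, fixed: 180 deep (x) x 158 wide (y) x 64 high, dark display on top. Origin: centre of its underside, on the desk; x points from its front to its back (the way the cassette goes in and the tray shuts), z up. Front face at x = -90. Out of the front slides a dark-grey tray: a flat floor 108 wide, 16 above the desk, without side walls, and a white front panel.
- tray (a joint): How far the tray stands out, in m: 0 shut (panel against the reader), 0.142 fully out; it starts fully out (within 1.5 mm). It runs stiffly: it stays where it is left and slides only when pushed with about 12 N, so a cassette pushed home harder than that shoves the tray in.
- channel_end (a point): Point on the tray floor, mid channel, at the rearmost setting of the end stop; axes as the reader's. Distances from here frontward: guide rails, 5 high, 6 thick, 43 clear between them up to 62, then flaring to 55 clear at 74, where they end; then bare floor to the panel's back at 137. Fingers on the sides of the cassette's tail meet the rail ends before it is home: push the last part on its tail end.
- switch (a joint): Orange sprung blade (cassette present) in the face of the end stop, a bar 5 high across the channel: 0 at rest, standing 4 mm proud; 0.004 m when the nose lies against the stop (under 1 N). The stop is clamped where the last user set it, anywhere from 0 to 18 mm in front of channel_end; that setting is not reported: feel for it. Home is when the nose meets the stop and will go no further.
- clip (a joint): Angle of the steel spring clip, rad: 0 at rest, about 0.11 when on the cassette's flat top. A polished leaf 22 wide, mid channel, hinged 12 mm behind channel_end and 13 above the tray floor, sloping down frontward to a contact line 34 mm before channel_end, 2 above the floor at rest. Presses with about 1.5 N at rest, 3 N on the cassette; the nose pushed in along the floor lifts it with about 3 to 6 N.
- clip_lip (a point): Front end of the clip's lip, which turns up at 35 degrees from the contact line: 43 mm in front of channel_end and about 9 above the tray floor at rest.
- tray_front (a point): Middle of the outer face of the tray's front panel, 24 above the desk (panel 124 wide, 9 thick, from 8 to 42 above the desk). Pushing here towards the reader shuts the tray. A grey pull lip, 70 wide, 34 to 40 above the desk, stands out 5 mm from this face.
- cassette: Pale-blue rigid plastic test cassette, 80 long (x) x 40 wide (y) x 7 thick, about 30 g, lying face up. Origin: centre of its underside; x points to the nose, z up. The face shows four result windows, a round well and ribs near the tail. The last 14 mm at the nose are bevelled on top (dark blue) from 7 down to 2 thick; the tail's end face is square.
- cassette_nose (a point): Middle of the lower edge of the cassette's nose, on the underside (40 mm from the origin).
- sample_cup: Lidded clear specimen cup with a white screw lid, 58 across, 65 high, a bystander to the right of the reader. Origin: centre of its underside.
- card_box: Small blue and white card box, 22 x 90 x 60 high, a bystander to the right. Origin: centre of its underside.
- spare_cup: Lidded clear specimen cup, 58 across, 65 high, a bystander to the left of the reader. Origin: centre of its underside.
- marker: White and black marker lying on the desk, 138 long, 18 thick, a bystander to the left. Origin: under its middle.

How it is judged:
By the outcome, as a careful person would: the job done as asked, in the order asked, and still so for the second after the job is handed in, with the robot touching nothing.
It also fails if it takes over 67 s, if anything falls off the work surface, if the arm or the gripper's body presses on something with over 40 N, if the wrist force passes 120 N, or if a joint passes its speed limit or range.

## Working session

There is one attempt and no reset: what is moved stays moved. The work goes in short steps, Python scripts to look and compute and a tool call to move; the robot and the scene stay as the last step left them, time stands still between calls to the robot, and variables do not carry over. Pictures are saved under pics/ and viewed, and the job is handed in when it is done.

Besides the shell and the picture viewer there is one more tool, called as a command line: name --argument value ..., lists and objects as JSON in quotes. step_arm: Moves the arm, as the interface text tells. Its arguments: {"type":"object","properties":{"motion":{"type":"array"}},"required":["motion"]}

```bash
mkdir -p pics; cat > h.py <<'E'
import numpy as np, cv2
from rig import robot
def snap(n,f):
    p=robot.snapshot(n); cv2.imwrite('pics/'+f,p['img']); return p
def px(p,X):
    c=p['R']@np.array(X)+np.array(p['t']).ravel(); u=p['K']@c; return u[:2]/u[2]
def ray(p,uv,z):
    R=np.array(p['R']);t=np.array(p['t']).ravel()
    d=R.T@np.linalg.inv(p['K'])@np.array([uv[0],uv[1],1.]); o=-R.T@t
    return o+d*(z-o[2])/d[2]
E
python3 - <<'E'
from h import *
np.set_printoptions(precision=4,suppress=True)
o=robot.get_obs(); print(o['time'],o['tcp_pos'],o['tcp_rot'],o['ft_force'],o['grip_width'])
for n in ['scene','side']:
    p=snap(n,n+'0.png'); print(n, -p['R'].T@np.array(p['t']).ravel())
    for l in ['reader','channel_end','clip_lip','tray_front','cassette','cassette_nose','sample_cup','card_box','spare_cup','marker']:
        r=robot.spot_point(p,l)
        print(l,[(np.round(q['location'],4),round(q['score'],2),px(p,q['location']).round()) for q in r[:2]])
E
```

```text
0.0 [0.1775 0.6245 0.2063] [[ 0.2732  0.9619 -0.0005]
 [ 0.9619 -0.2732 -0.0018]
 [-0.0019 -0.     -1.    ]] [ 0.3258 -0.2314  0.8835] 1.0038050467331687
scene [ 0.1548 -0.4883  0.851 ]
reader [(array([0.7191, 0.2131, 0.0032]), 0.92, array([321., 180.]))]
channel_end [(array([0.6381, 0.159 , 0.0135]), 0.87, array([308., 203.]))]
clip_lip [(array([0.6014, 0.1318, 0.0219]), 0.77, array([302., 214.])), (array([0.5202, 0.0789, 0.0259]), 0.33, array([286., 244.]))]
tray_front [(array([0.5199, 0.0763, 0.0241]), 0.8, array([286., 245.]))]
cassette [(array([ 0.5223, -0.1757, -0.0013]), 0.64, array([362., 336.]))]
cassette_nose [(array([ 0.5504, -0.1504, -0.0004]), 0.61, array([364., 319.]))]
sample_cup [(array([ 0.6364, -0.0671, -0.0027]), 0.94, array([369., 271.]))]
card_box [(array([ 0.6557, -0.1657,  0.0003]), 0.61, array([409., 297.]))]
spare_cup [(array([0.6186, 0.4607, 0.0001]), 0.89, array([236., 145.]))]
marker [(array([ 0.4614,  0.3959, -0.003 ]), 0.57, array([195., 182.]))]
side [ 0.4062 -0.6789  0.6919]
reader [(array([0.7204, 0.2084, 0.0003]), 0.94, array([349., 197.])), (array([
[... 215 characters left out ...]
rray([0.5158, 0.0784, 0.0249]), 0.97, array([284., 231.])), (array([ 0.6568, -0.1675,  0.0002]), 0.42, array([373., 306.]))]
cassette [(array([ 0.5216, -0.1733, -0.001 ]), 0.9, array([310., 321.]))]
cassette_nose [(array([ 0.5543, -0.1464,  0.0028]), 0.92, array([322., 306.])), (array([0.6014, 0.1331, 0.0251]), 0.56, array([313., 212.]))]
sample_cup [(array([0.639 , 0.1603, 0.0156]), 0.71, array([325., 207.])), (array([ 0.6313, -0.0647,  0.003 ]), 0.69, array([346., 272.]))]
card_box [(array([ 0.66  , -0.1672,  0.0031]), 0.69, array([374., 305.]))]
spare_cup [(array([0.6185, 0.4603, 0.0033]), 0.96, array([295., 155.]))]
marker [(array([ 0.4649,  0.3957, -0.0001]), 0.43, array([249., 172.]))]
```

View pics/scene0.png

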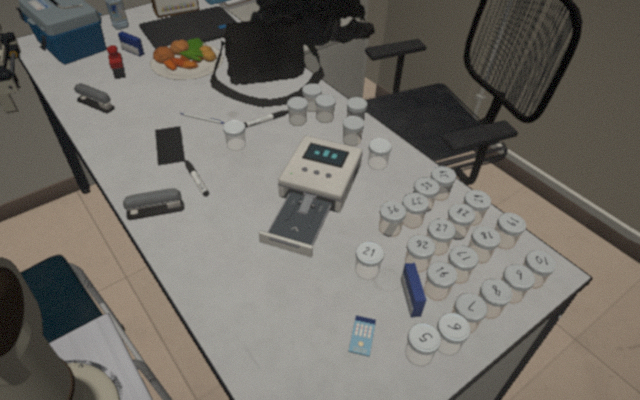

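View pics/side0.png

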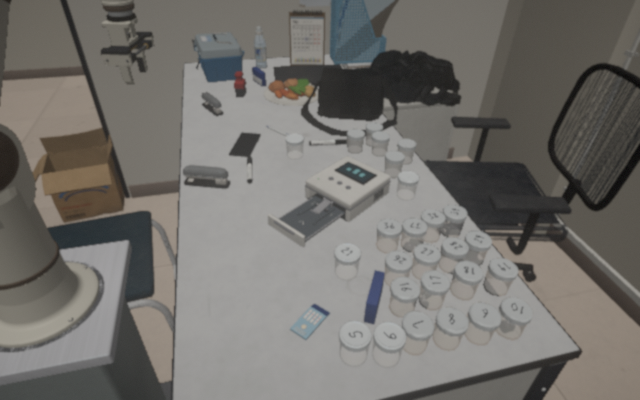

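```bash
python3 - <<'E'
import cv2
for n,(x0,x1,y0,y1) in {'scene':(270,470,190,350),'side':(260,420,190,340)}.items():
    i=cv2.imread(f'pics/{n}0.png')[y0:y1,x0:x1]; cv2.imwrite(f'pics/{n}0z.png',cv2.resize(i,None,fx=4 if n=='scene' else 4,fy=4 if n=='side' else 3.75,interpolation=cv2.INTER_CUBIC)[:600])
E
```

```text
(no output)
```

View pics/scene0z.png

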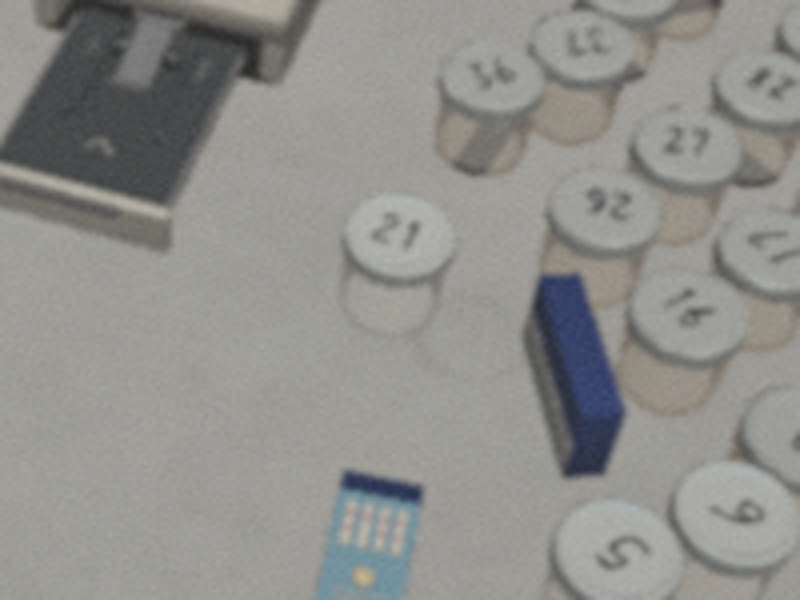

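```bash
cat >> h.py <<'E'
from scipy.spatial.transform import Rotation as Ro
def yawR(deg):  # tool down, x axis at world yaw deg
    a=np.radians(deg); x=np.array([np.cos(a),np.sin(a),0]); z=np.array([0,0,-1.]); return np.array([x,np.cross(z,x),z]).T
def plan(wps,step=0.045,ang=8.0,nmin=1):
    """wps: list of (pos,yaw,n or None). prints rows (cm, rad) from the measured pose"""
    o=robot.get_obs(); p=np.array(o['tcp_pos']);R=np.array(o['tcp_rot']); rows=[]
    for P,yaw,*k in wps:
        P=np.array(P);T=yawR(yaw)
        rv=(Ro.from_matrix(R.T@T)).as_rotvec()
        n=k[0] if k else int(max(np.ceil(np.linalg.norm(P-p)/step),np.ceil(np.degrees(np.linalg.norm(rv))/ang),1))
        for i in range(n):
            d=R.T@((P-p)/(n-i)); r=Ro.from_matrix(R.T@T).as_rotvec()/(n-i)
            d=np.round(d*100,2); r=np.round(r,3); rows.append([d.tolist(),r.tolist()])
            p=p+R@(d/100); R=R@Ro.from_rotvec(r).as_matrix()
    for i in range(0,len(rows),12): print(rows[i:i+12])
    return rows
E
python3 - <<'E'
from h import *
plan([((0.42,0.30,0.25),20),((0.46,-0.13,0.23),-50)])
E
```

```text
[[[-2.47, 3.22, -0.43], [-0.0, -0.0, 0.094]], [[-2.15, 3.44, -0.43], [-0.0, -0.0, 0.095]], [[-1.82, 3.63, -0.43], [-0.0, -0.0, 0.094]], [[-1.47, 3.78, -0.43], [-0.0, -0.0, 0.095]], [[-1.1, 3.9, -0.42], [-0.0, -0.0, 0.094]], [[-0.73, 3.99, -0.43], [-0.0, -0.0, 0.095]], [[-0.35, 4.04, -0.42], [-0.0, -0.0, 0.094]], [[0.03, 4.06, -0.43], [-0.0, -0.0, 0.095]], [[0.41, 4.03, -0.42], [-0.0, -0.0, 0.094]], [[0.79, 3.98, -0.43], [-0.0, -0.0, 0.095]], [[-1.09, 4.18, 0.2], [-0.0, 0.0, 0.122]], [[-0.58, 4.28, 0.2], [-0.0, 0.0, 0.122]]]
[[[-0.05, 4.32, 0.2], [-0.0, 0.0, 0.122]], [[0.47, 4.29, 0.2], [-0.0, 0.0, 0.122]], [[0.99, 4.2, 0.2], [-0.0, 0.0, 0.122]], [[1.5, 4.05, 0.2], [-0.0, 0.0, 0.122]], [[1.98, 3.84, 0.2], [-0.0, 0.0, 0.122]], [[2.43, 3.57, 0.2], [-0.0, 0.0, 0.123]], [[2.85, 3.25, 0.2], [-0.0, 0.0, 0.122]], [[3.22, 2.88, 0.2], [-0.0, 0.0, 0.123]]]
```

step_arm --motion '[[0,[-2.5,3.2,-0.4],[0,0,0.094]],[0,[-2.2,3.4,-0.4],[0,0,0.094]],[0,[-1.8,3.6,-0.4],[0,0,0.094]],[0,[-1.5,3.8,-0.4],[0,0,0.094]],[0,[-1.1,3.9,-0.4],[0,0,0.094]],[0,[-0.7,4.0,-0.4],[0,0,0.094]],[0,[-0.35,4.0,-0.4],[0,0,0.094]],[0,[0,4.0,-0.4],[0,0,0.094]],[0,[0.4,4.0,-0.4],[0,0,0.094]],[0,[0.8,4.0,-0.4],[0,0,0.094]],[0,[-1.1,4.2,0.2],[0,0,0.12]],[0,[-0.6,4.3,0.2],[0,0,0.12]]]'

```text
time: 2.3
tcp_pos: [0.4268, 0.2036, 0.2439]
tcp_rot: [[0.997, 0.08, 0.001], [0.08, -0.997, 0.009], [0.002, -0.009, -1.0]]
ft_force: [1.1, 0.1, 0.0]
grip_width: 0.997
```

step_arm --motion '[[0,[0,4.3,0.2],[0,0,0.122]],[0,[0.5,4.3,0.2],[0,0,0.122]],[0,[1.0,4.2,0.2],[0,0,0.122]],[0,[1.5,4.0,0.2],[0,0,0.122]],[0,[2.0,3.8,0.2],[0,0,0.122]],[0,[2.4,3.6,0.2],[0,0,0.122]],[0,[2.8,3.2,0.2],[0,0,0.122]],[0,[3.2,2.9,0.2],[0,0,0.122]]]'

```text
time: 3.1
tcp_pos: [0.4456, -0.153, 0.2273]
tcp_rot: [[0.594, -0.805, 0.011], [-0.805, -0.594, 0.011], [-0.002, -0.016, -1.0]]
ft_force: [0.5, 0.0, 0.4]
grip_width: 0.999
```

```bash
python3 - <<'E'
from h import *
np.set_printoptions(precision=4,suppress=True)
o=robot.get_obs(); print(o['time'],o['tcp_pos'],o['tcp_rot'],o['ft_force'],o['joint_pos'])
plan([((0.44,-0.13,0.21),-50)])
p=snap('wrist','w0.png'); print(-p['R'].T@np.array(p['t']).ravel(),p['R'])
for l in ['cassette','cassette_nose']:
    print(l,[(np.round(q['location'],4),round(q['score'],2),px(p,q['location']).round()) for q in robot.spot_point(p,l)[:2]])
E
```

```text
3.1 [ 0.4456 -0.153   0.2273] [[ 0.5937 -0.8046  0.0112]
 [-0.8047 -0.5936  0.011 ]
 [-0.0023 -0.0155 -0.9999]] [0.521  0.0252 0.4458] [-0.0458  0.1216  0.3593  1.9889 -0.0659  1.0325 -0.5907]
[[[-2.18, -0.89, 1.75], [-0.016, 0.002, -0.063]]]
[ 0.5051 -0.1103  0.406 ] [[ 0.5935 -0.8048 -0.0014]
 [-0.7746 -0.5717  0.2705]
 [-0.2185 -0.1594 -0.9627]]
cassette [(array([ 0.5225, -0.1735,  0.0027]), 0.72, array([370., 131.]))]
cassette_nose [(array([ 0.5565, -0.1525, -0.0032]), 0.84, array([374.,  98.]))]
```

View pics/w0.png

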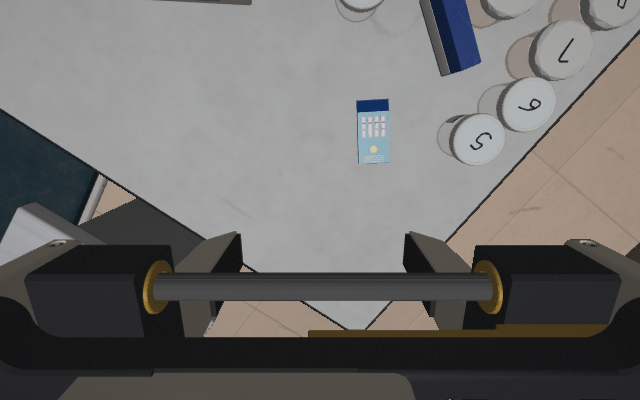

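```bash
cat >> h.py <<'E'
def cassette(p,z,roi=None):
    """min-area rect of blue top; returns centre, yaw(nose dir), length,width of top outline projected at z"""
    hsv=cv2.cvtColor(p['img'],cv2.COLOR_BGR2HSV)
    m=cv2.inRange(hsv,(85,60,60),(125,255,255))
    if roi: k=np.zeros_like(m); k[roi[1]:roi[3],roi[0]:roi[2]]=1; m*=k
    m=cv2.morphologyEx(m,cv2.MORPH_CLOSE,np.ones((7,7)))
    c=max(cv2.findContours(m,0,1)[0],key=cv2.contourArea)[:,0].astype(float)
    W=np.array([ray(p,u,z)[:2] for u in c]).astype(np.float32)
    (cx,cy),(w,h),a=cv2.minAreaRect((W*1000).astype(np.float32))
    return (cx/1000,cy/1000),(w,h),a,cv2.boundingRect(c.astype(np.int32))
E
python3 - <<'E'
from h import *
p=snap('wrist','w1.png')
print(cassette(p,0.005,(330,80,410,190)))
i=p['img'][80:190,320:430]; cv2.imwrite('pics/w1z.png',cv2.resize(i,None,fx=5,fy=5,interpolation=cv2.INTER_CUBIC))
E
```

```text
((0.52283935546875, -0.1757530975341797), (79.38815307617188, 39.86457061767578), 39.602413177490234, (355, 97, 33, 65))
```

View pics/w1z.png

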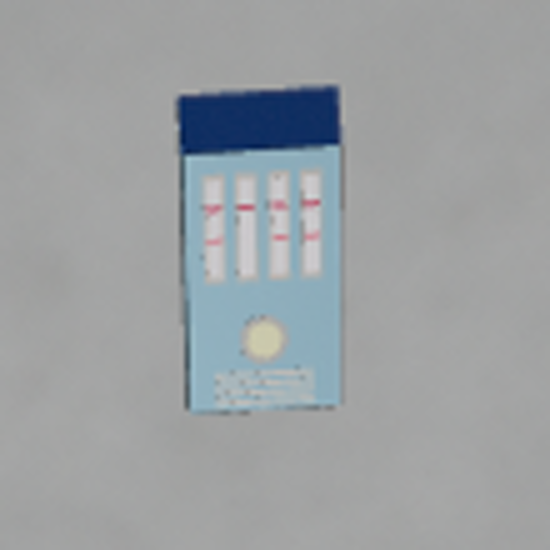

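```bash
python3 - <<'E'
from h import *
p=robot.snapshot('wrist')
c=ray(p,(478,138),.065); print('cup5',c)
d=np.array([c[0]-.4974,c[1]+.1968]); x=yawR(-50.4)[:2,0]; n=np.array([.770,.637]); print(d@x,d@n)
plan([((0.4974,-0.1968,0.06),-50.4),((0.4974,-0.1968,0.016),-50.4,2)])
E
```

```text
cup5 [ 0.58330336 -0.26223717  0.065     ]
0.10517706164813091 0.024462109119242865
[[[1.37, -0.23, 3.34], [-0.003, 0.001, -0.01]], [[1.37, -0.23, 3.34], [-0.003, 0.001, -0.01]], [[1.37, -0.23, 3.34], [-0.003, 0.0, -0.01]], [[1.37, -0.22, 3.33], [-0.003, 0.001, -0.01]], [[1.37, -0.21, 3.33], [-0.003, 0.0, -0.01]], [[-0.0, -0.0, 2.2], [0.0, 0.0, 0.0]], [[-0.0, -0.01, 2.2], [0.0, 0.0, 0.0]]]
```

step_arm --motion '[[0,[1.4,-0.2,3.3],[-0.003,0,-0.01]],[0,[1.4,-0.2,3.3],[-0.003,0,-0.01]],[0,[1.4,-0.2,3.3],[-0.003,0,-0.01]],[0,[1.3,-0.2,3.3],[-0.003,0,-0.01]],[0,[1.3,-0.2,3.3],[-0.003,0,-0.01]],[0,[0,0,0],[0,0,0]]]'

```text
time: 3.95
tcp_pos: [0.505, -0.1828, 0.0585]
tcp_rot: [[0.66, -0.752, 0.006], [-0.752, -0.659, 0.009], [-0.003, -0.01, -1.0]]
ft_force: [-1.0, 0.8, 0.9]
grip_width: 1.003
```

```bash
python3 - <<'E'
from h import *
o=robot.get_obs(); print(o['tcp_pos'],o['tcp_rot'],o['ft_force'])
p=snap('wrist','w2.png')
plan([((0.4974,-0.1968,0.017),-50.4,2)])
E
```

```text
[ 0.50503724 -0.18282324  0.05852436] [[ 0.65952956 -0.75165695  0.00570952]
 [-0.7516717  -0.65947183  0.00930406]
 [-0.00322819 -0.01042799 -0.99994042]] [-0.96393108  0.77481055  0.86972936]
[[[0.26, 0.81, 2.17], [-0.006, 0.001, 0.014]], [[0.28, 0.8, 2.17], [-0.006, 0.001, 0.015]]]
```

View pics/w2.png

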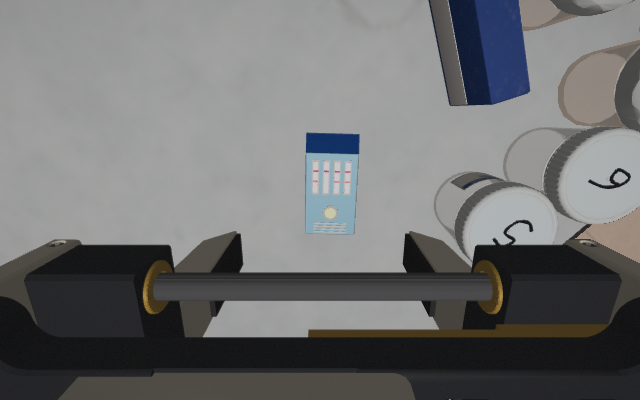

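```bash
python3 - <<'E'
from h import *
p=robot.snapshot('wrist')
(c,s,a,b)=cassette(p,0.005,(290,110,375,245)); print(c,s,a,b)
A=a if s[0]>s[1] else a-90
A=np.radians(A); 
if np.cos(A)<0:A+=np.pi
print(np.degrees(A))
t=np.array(c)-0.033*np.array([np.cos(A),np.sin(A)]); print(t)
y=np.degrees(A)-90
plan([((t[0],t[1],0.040),y,2)]);plan([((t[0],t[1],0.040),y,2),((t[0],t[1],0.017),y,1)])
E
```

```text
(0.5230468139648438, -0.17629022216796875) (79.69232177734375, 40.454837799072266) 39.73237228393555 (305, 134, 54, 100)
39.73237228393555
[ 0.49766854 -0.1973839 ]
[[[0.24, 0.82, 1.11], [-0.007, -0.0, 0.013]], [[0.25, 0.8, 1.11], [-0.007, -0.0, 0.013]]]
[[[0.24, 0.82, 1.11], [-0.007, -0.0, 0.013]], [[0.25, 0.8, 1.11], [-0.007, -0.0, 0.013]], [[-0.0, 0.0, 2.3], [0.0, -0.0, -0.0]]]
```

step_arm --motion '[[0,[0.25,0.8,0.5],[-0.007,0,0.013]],[0,[0.25,0.8,0.5],[-0.007,0,0.013]],[0,[0,0,0],[0,0,0]]]'

```text
time: 4.35
tcp_pos: [0.4998, -0.1971, 0.0563]
tcp_rot: [[0.639, -0.769, 0.006], [-0.769, -0.64, -0.002], [0.005, -0.004, -1.0]]
ft_force: [0.5, -0.3, -0.1]
grip_width: 1.001
```

```bash
python3 - <<'E'
from h import *
o=robot.get_obs(); print(o['tcp_pos'],o['ft_force'])
plan([((.4977,-.1974,0.017),-50.3,2)])
E
```

```text
[ 0.49976039 -0.19707658  0.05634496] [ 0.48446971 -0.28286653 -0.10575641]
[[[-0.06, 0.1, 1.97], [-0.002, -0.003, 0.0]], [[-0.06, 0.09, 1.96], [-0.002, -0.002, 0.001]]]
```

step_arm --motion '[[0,[-0.1,0.1,1.8],[-0.002,-0.003,0]],[0,[-0.1,0.1,1.2],[-0.002,-0.003,0]],[0,[0,0,0.4],[0,0,0]],[0,[0,0,0],[0,0,0]]]'

```text
time: 4.75
tcp_pos: [0.4991, -0.1978, 0.0249]
tcp_rot: [[0.638, -0.77, 0.006], [-0.77, -0.638, -0.001], [0.004, -0.004, -1.0]]
ft_force: [0.2, -0.5, -0.9]
grip_width: 1.001
```

```bash
python3 - <<'E'
from h import *
o=robot.get_obs(); print(o['tcp_pos'],o['ft_force'])
plan([((.4977,-.1974,0.017),-50.3,1)])
E
```

```text
[ 0.49911786 -0.1978292   0.02494291] [ 0.21289366 -0.52353115 -0.90054659]
[[[-0.13, 0.09, 0.79], [-0.004, -0.004, -0.0]]]
```

step_arm --motion '[[0,[-0.15,0.1,0.6],[-0.004,-0.004,0]],[0,[0,0,0.2],[0,0,0]],[0,[0,0,0],[0,0,0]]]'

```text
time: 5.05
tcp_pos: [0.4981, -0.1975, 0.0173]
tcp_rot: [[0.638, -0.77, 0.001], [-0.77, -0.638, -0.0], [0.001, -0.001, -1.0]]
ft_force: [0.0, 0.1, 0.1]
grip_width: 1.003
```

```bash
python3 - <<'E'
from h import *
o=robot.get_obs(); print(o['tcp_pos'],o['ft_force'])
plan([((.4977,-.1974,0.017),-50.3,1)])
E
```

```text
[ 0.49806055 -0.1975152   0.0172831 ] [0.0051942  0.07261926 0.13563065]
[[[-0.03, 0.02, 0.03], [-0.001, -0.001, -0.001]]]
```

Close on it.

step_arm --motion '[[0.7,[0,0,0],[0,0,0]],[0.7,[0,0,0],[0,0,0]],[0.7,[0,0,0],[0,0,0]],[0.7,[0,0,0],[0,0,0]],[0.7,[0,0,0],[0,0,0]],[0.7,[0,0,0],[0,0,0]],[0.7,[0,0,0],[0,0,0]],[0.7,[0,0,0],[0,0,0]]]'

```text
time: 5.85
tcp_pos: [0.4987, -0.1976, 0.018]
tcp_rot: [[0.638, -0.77, 0.002], [-0.77, -0.638, -0.001], [0.002, -0.001, -1.0]]
ft_force: [0.0, 0.0, -0.1]
grip_width: 0.354
```

```bash
python3 - <<'E'
from h import *
o=robot.get_obs(); print(o['tcp_pos'],o['ft_force'],o['grip_width'])
p=snap('wrist','w3.png')
E
```

```text
[ 0.49872465 -0.19763141  0.01798214] [ 0.0464711   0.0121187  -0.09312408] 0.3541013405896359
```

View pics/w3.png

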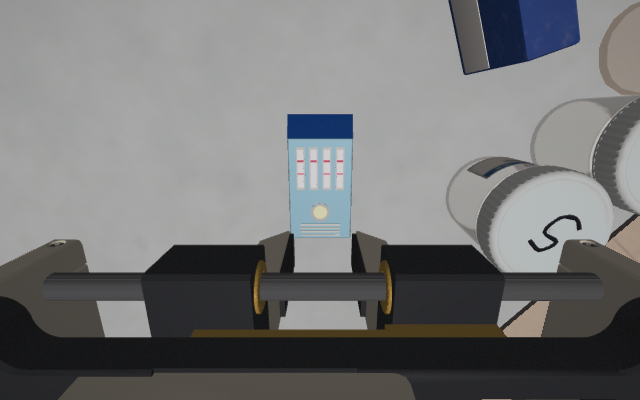

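step_arm --motion '[[0.7,[0,0,0],[0,0,0]],[0.7,[0,0,0],[0,0,0]]]'

```text
time: 6.1
tcp_pos: [0.4987, -0.1976, 0.018]
tcp_rot: [[0.639, -0.77, 0.003], [-0.77, -0.639, -0.001], [0.002, -0.001, -1.0]]
ft_force: [0.6, 0.3, 0.4]
grip_width: 0.3
```

```bash
python3 - <<'E'
from h import *
p=robot.snapshot('wrist'); i=p['img'][100:340,220:420]; cv2.imwrite('pics/w4z.png',cv2.resize(i,None,fx=2.5,fy=2.5,interpolation=cv2.INTER_CUBIC))
o=robot.get_obs(); 
# project pad locations
T=np.array(o['tcp_rot']);P=np.array(o['tcp_pos'])
for x in (-.046,-.02,0,.02,.046):
  for y in (-.0095,.0095): print(x,y,px(p,P+T@np.array([x,y,.014])).round(), px(p,P+T@np.array([x,y,-.005])).round())
print(cassette(p,0.005,(270,100,375,245)))
E
```

```text
-0.046 -0.0095 [252. 211.] [245. 222.]
-0.046 0.0095 [254. 238.] [247. 250.]
-0.02 -0.0095 [291. 211.] [288. 222.]
-0.02 0.0095 [292. 238.] [289. 250.]
0 -0.0095 [322. 211.] [321. 222.]
0 0.0095 [322. 238.] [322. 250.]
0.02 -0.0095 [352. 211.] [355. 222.]
0.02 0.0095 [351. 238.] [354. 250.]
0.046 -0.0095 [391. 211.] [398. 222.]
0.046 0.0095 [389. 238.] [396. 250.]
((0.5225695190429688, -0.17635073852539063), (79.451171875, 40.00629425048828), 39.66721725463867, (287, 114, 66, 123))
```

View pics/w4z.png

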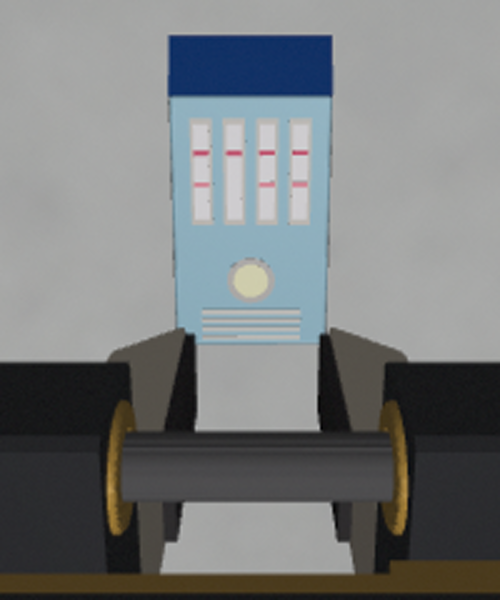

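```bash
python3 - <<'E'
from h import *
o=robot.get_obs(); T=np.array(o['tcp_rot']);P=np.array(o['tcp_pos'])
for n,f in (('side',5),('scene',5)):
    p=robot.snapshot(n); u=px(p,P).round().astype(int); print(n,u)
    for x in (-.0138,.0138):
        for y in (-.0095,.0095):
            for z in (.014,-.03):
                q=px(p,P+T@np.array([x,y,z])); q=q.round().astype(int); p['img'][q[1],q[0]]=(0,0,255) if z>0 else (0,255,0)
    i=p['img'][u[1]-60:u[1]+60,u[0]-70:u[0]+70]; cv2.imwrite(f'pics/{n}1z.png',cv2.resize(i,None,fx=5,fy=5,interpolation=cv2.INTER_NEAREST))
E
```

```text
side [301 328]
scene [361 347]
```

View pics/side1z.png

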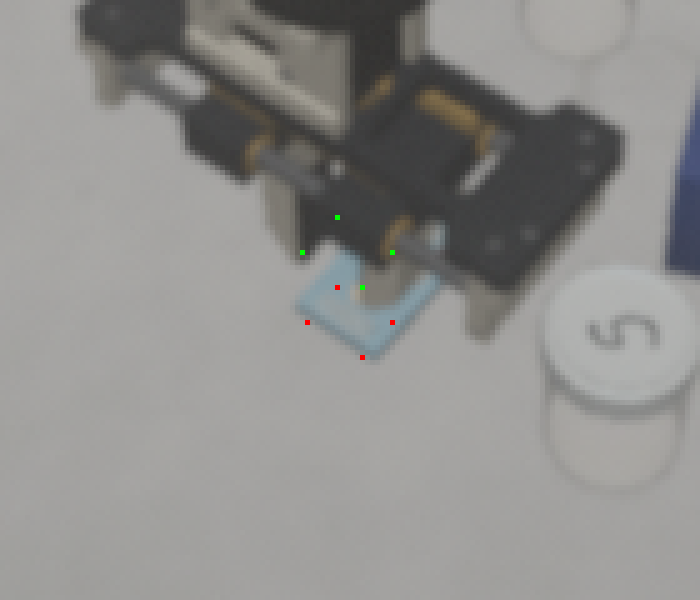

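View pics/scene1z.png

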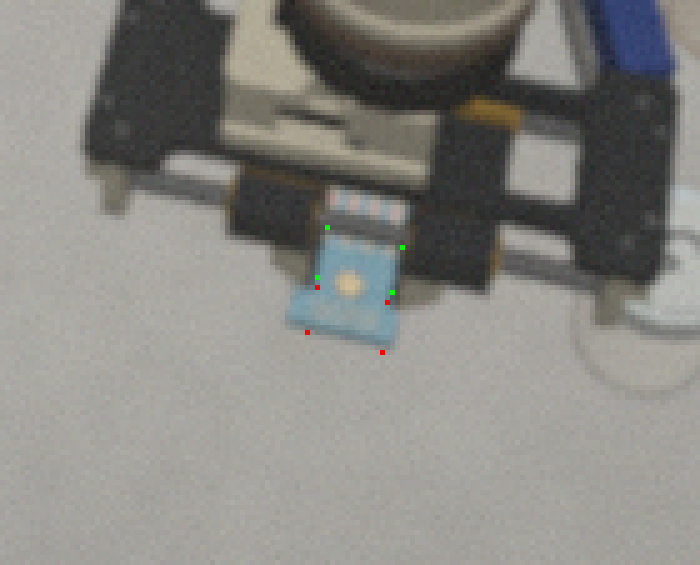

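```bash
cat > ov.py <<'E'
from h import *
import sys,pickle
try: D=pickle.load(open('d.pkl','rb'))
except Exception:
    D={n:robot.snapshot(n) for n in('wrist','side','scene')}; D['o']=robot.get_obs(); pickle.dump(D,open('d.pkl','wb'))
o=D['o'];T=np.array(o['tcp_rot']);P=np.array(o['tcp_pos']); w=o['grip_width']*.092/2
dy,dz=[float(a)/1000 for a in sys.argv[1:3]]
out=[]
for n,f in (('wrist',2),('side',7),('scene',7)):
    p=D[n]; im=p['img'].copy(); c=px(p,P+T@[0,0,-.01]).astype(int); h=(400//f)//2
    x0,y0=c[0]-h,c[1]-h; x0=max(x0,0);y0=max(0,min(y0,400-2*h))
    z=cv2.resize(im[y0:y0+2*h,x0:x0+2*h],None,fx=f,fy=f,interpolation=cv2.INTER_CUBIC)
    for s in(-1,1):
        for zz,col in((.014,(0,0,255)),(-.024,(0,255,0))):
            pts=[]
            for y in(-.0095,.0095):
                pts.append((px(p,P+T@np.array([s*w,y+dy,zz+dz]))-[x0,y0])*f+f/2)
            cv2.line(z,*[tuple(int(v) for v in q) for q in pts],col,1)
    out.append(cv2.resize(z,(400,400)))
cv2.imwrite('pics/'+sys.argv[3],np.hstack(out[:2])); cv2.imwrite('pics/s'+sys.argv[3],out[2])
E
python3 ov.py 0 -27 ov1.png
```

```text
(no output)
```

View pics/ov1.png

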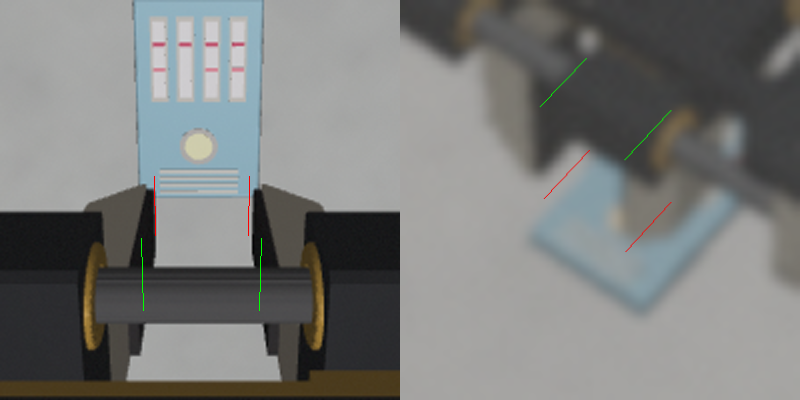

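View pics/sov1.png

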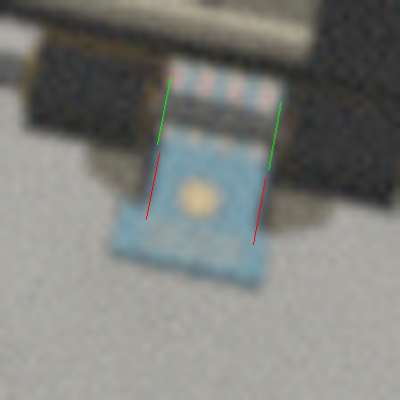

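step_arm --motion '[[0,[0,0,-0.5],[0,0,0]],[0,[0,0,0],[0,0,0]],[0,[0,0,0],[0,0,0]],[0,[0,0,0],[0,0,0]],[0,[0,0,0],[0,0,0]],[0,[0,0,0],[0,0,0]],[0,[0,0,0],[0,0,0]],[0,[-1,0,0],[0,0,0]],[0,[-0.9,0,0],[0,0,0]],[0,[0,0,0],[0,0,0]]]'

```text
time: 7.4
tcp_pos: [0.485, -0.1815, 0.0231]
tcp_rot: [[0.638, -0.77, 0.002], [-0.77, -0.638, -0.0], [0.001, -0.001, -1.0]]
ft_force: [-0.2, -0.1, -0.1]
grip_width: 0.999
```

```bash
python3 - <<'E'
from h import *
o=robot.get_obs(); T=np.array(o['tcp_rot']);P=np.array(o['tcp_pos']);print(P,o['ft_force'],o['grip_width'])
print(T.T@(np.array([.4977,-.1974,0])-P))
p=snap('wrist','w5.png')
print(cassette(p,0.005,(270,90,420,245)))
p=snap('side','s5.png'); i=p['img'][260:380,230:390]; cv2.imwrite('pics/s5z.png',cv2.resize(i,None,fx=5,fy=5,interpolation=cv2.INTER_CUBIC))
E
```

```text
[ 0.48502439 -0.18154218  0.02314971] [-0.22974949 -0.06265115 -0.14143287] 0.9985833781173558
[0.0202693  0.00039211 0.02317439]
((0.5227183837890625, -0.17656924438476562), (80.05382537841797, 39.695865631103516), 39.75853729248047, (322, 113, 64, 121))
```

View pics/w5.png

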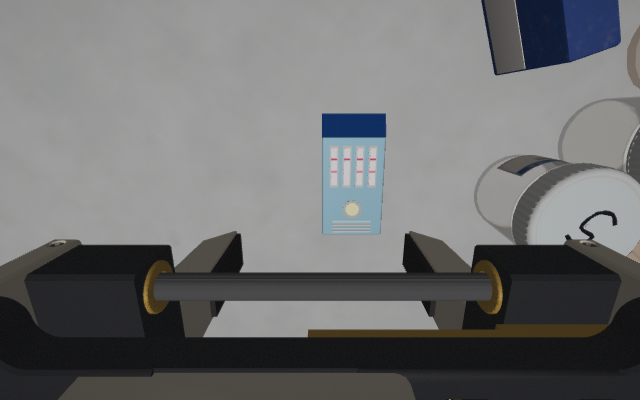

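View pics/s5z.png

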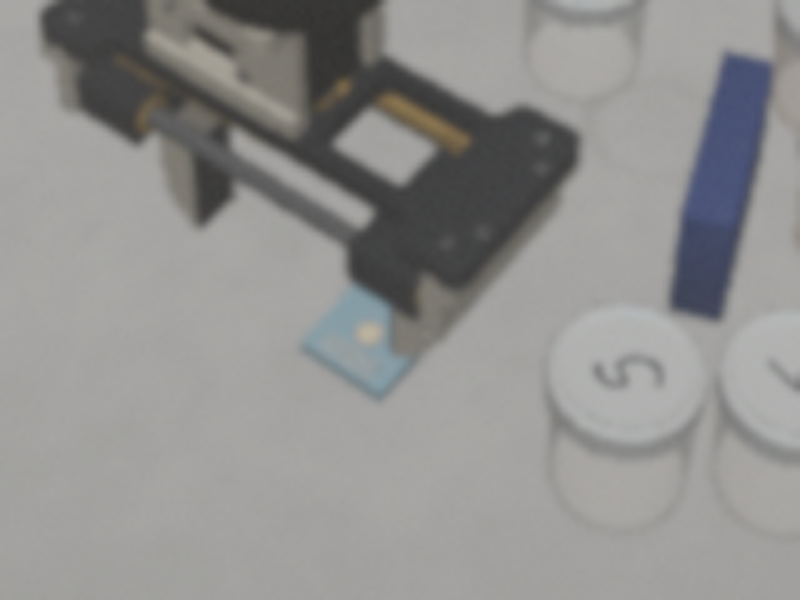

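```bash
python3 - <<'E'
from h import *
o=robot.get_obs(); T=np.array(o['tcp_rot']);P=np.array(o['tcp_pos'])
p=robot.snapshot('side'); w=robot.snapshot('wrist')
for z in (.014,0,-.01,-.015,-.02,-.025):
    print(z,[ (px(p,P+T@np.array([-.046,y,z]))-[230,260])*5 for y in(-.0095,.0095)],[ px(w,P+T@np.array([-.046,y,z])).round(1) for y in(-.0095,.0095)])
E
```

```text
0.014 [array([240.74285947, 253.15524968]), array([209.15672958, 284.35775266])] [array([251.2, 211.3]), array([253.1, 237.7])]
0 [array([239.05911103, 230.66624274]), array([207.12205632, 261.84861303])] [array([246.2, 218.7]), array([248.3, 246.8])]
-0.01 [array([237.8353616 , 214.32121819]), array([205.64286493, 245.48464621])] [array([242.2, 224.7]), array([244.5, 254.1])]
-0.015 [array([237.21676197, 206.0588845 ]), array([204.89501575, 237.21135637])] [array([240., 228.]), array([242.5, 258. ])]
-0.02 [array([236.59361312, 197.73578913]), array([204.14158208, 228.87628648])] [array([237.7, 231.4]), array([240.3, 262.1])]
-0.025 [array([235.96586469, 189.35125933]), array([203.38250112, 220.47874194])] [array([235.2, 235. ]), array([238. , 266.5])]
```

step_arm --motion '[[0,[0,0,1.0],[0,0,0]],[0,[0,0,1.0],[0,0,0]],[0,[0,0,0],[0,0,0]]]'

```text
time: 7.9
tcp_pos: [0.4876, -0.1839, 0.0021]
tcp_rot: [[0.637, -0.771, 0.005], [-0.771, -0.637, -0.002], [0.005, -0.002, -1.0]]
ft_force: [-1.0, 0.5, 0.8]
grip_width: 0.995
```

```bash
python3 - <<'E'
from h import *
o=robot.get_obs(); T=np.array(o['tcp_rot']);P=np.array(o['tcp_pos']);print(P,o['ft_force'],o['grip_width'])
print(T.T@(np.array([.4977,-.1974,0])-P))
p=snap('wrist','w6.png')
p=snap('side','s6.png'); i=p['img'][260:380,230:390]; cv2.imwrite('pics/s6z.png',cv2.resize(i,None,fx=5,fy=5,interpolation=cv2.INTER_CUBIC))
for z in (.014,0,-.01,-.015,-.02,-.025):
    print(z,[ (px(p,P+T@np.array([-.046,y,z]))-[230,260])*5 for y in(-.0095,.0095)],P[2]-z)
E
```

```text
[ 0.48755906 -0.18388515  0.00214424] [-1.03559163  0.50064352  0.80361034] 0.9947104735445814
[0.01686664 0.00080565 0.00222596]
0.014 [array([247.09310511, 288.56886345]), array([216.03239873, 319.84224165])] -0.011855760371159514
0 [array([245.4266983 , 266.74021194]), array([214.02612484, 298.00449135])] 0.002144239628840486
-0.01 [array([244.21587469, 250.87935101]), array([212.56797913, 282.13296858])] 0.012144239628840486
-0.015 [array([243.60391208, 242.86311004]), array([211.83089822, 274.11004164])] 0.017144239628840485
-0.02 [array([242.98751903, 234.78883373]), array([211.08840013, 266.02815018])] 0.022144239628840486
-0.025 [array([242.36664726, 226.65588956]), array([210.34042493, 257.88664175])] 0.027144239628840487
```

View pics/s6z.png

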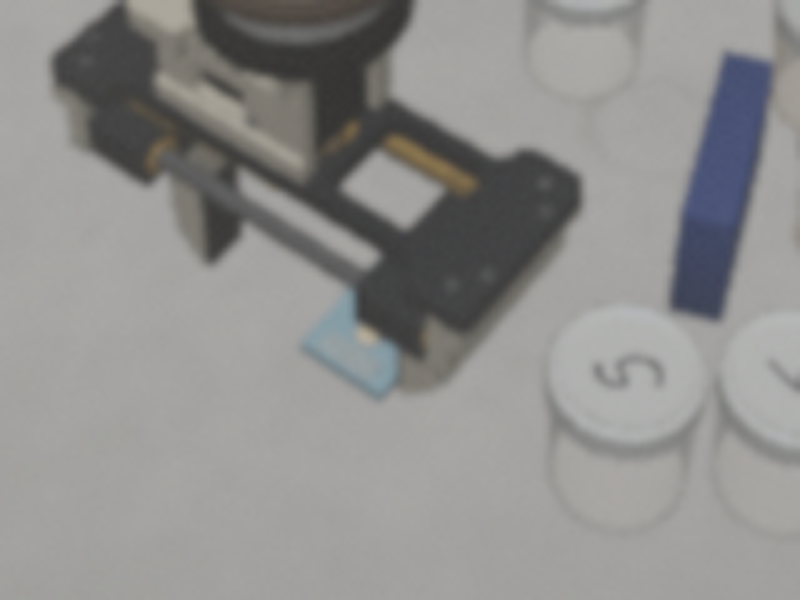

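View pics/w6.png

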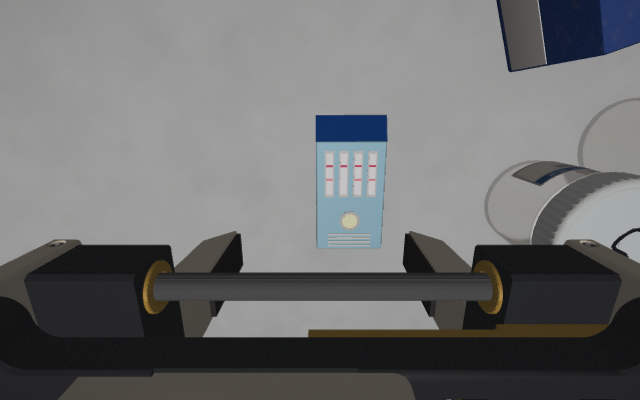

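step_arm --motion '[[0,[-0.3,0,0.8],[-0.003,-0.005,0]],[0,[0,0,0.6],[0,0,0]],[0,[0,0,0],[0,0,0]]]'

```text
time: 8.3
tcp_pos: [0.4863, -0.1819, -0.0121]
tcp_rot: [[0.637, -0.771, 0.0], [-0.771, -0.637, -0.001], [0.001, 0.0, -1.0]]
ft_force: [0.3, 0.2, 0.9]
grip_width: 1.001
```

```bash
python3 - <<'E'
from h import *
o=robot.get_obs(); T=np.array(o['tcp_rot']);P=np.array(o['tcp_pos']);print(P,o['ft_force'],o['grip_width'])
print(T.T@(np.array([.4977,-.1974,0])-P))
p=snap('wrist','w7.png')
print(cassette(p,0.005,(270,90,420,260)))
p=snap('side','s7.png'); i=p['img'][260:380,230:390]; cv2.imwrite('pics/s7z.png',cv2.resize(i,None,fx=5,fy=5,interpolation=cv2.INTER_CUBIC))
E
```

```text
[ 0.48628178 -0.18191307 -0.01206378] [0.32549785 0.20431204 0.8794846 ] 1.0009022421724671
[ 0.01922026  0.00106974 -0.0120496 ]
((0.5227860107421874, -0.17670533752441406), (79.8791275024414, 40.052276611328125), 39.437530517578125, (320, 116, 78, 143))
```

View pics/s7z.png

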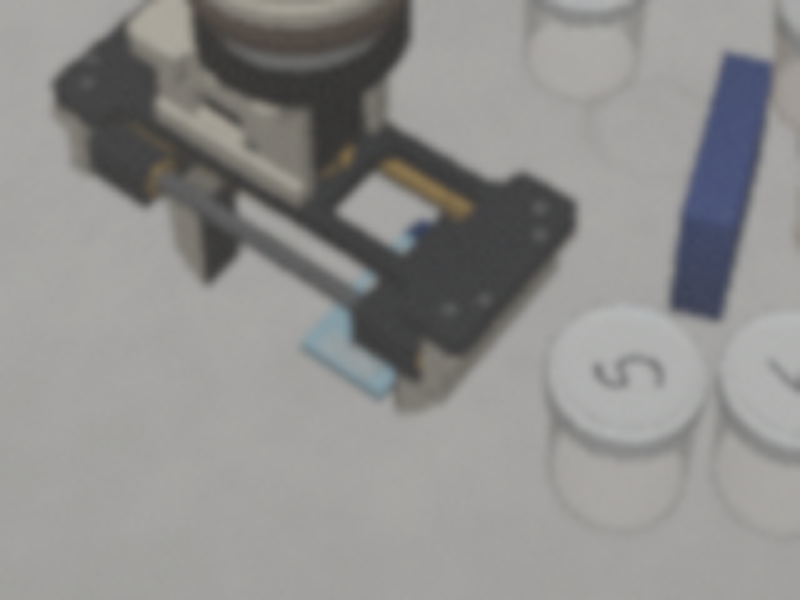

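View pics/w7.png

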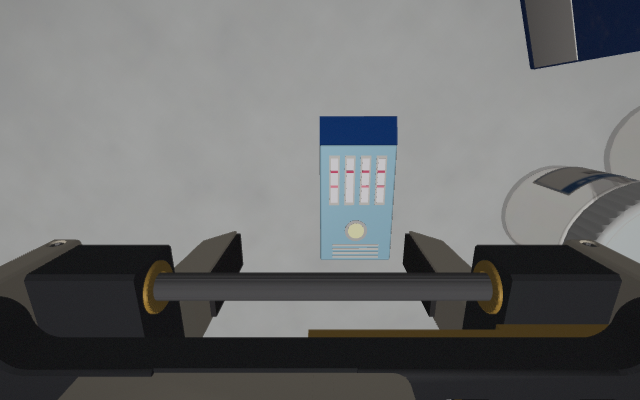

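step_arm --motion '[[0,[0,0,0.4],[0,0,0]],[0,[0,0,0.2],[0,0,0]],[0,[0,0,0],[0,0,0]]]'

```text
time: 8.7
tcp_pos: [0.4871, -0.1823, -0.0175]
tcp_rot: [[0.637, -0.771, 0.002], [-0.771, -0.637, -0.001], [0.002, -0.001, -1.0]]
ft_force: [0.2, -0.2, -0.4]
grip_width: 0.996
```

step_arm --motion '[[0,[0,0,0.2],[0,0,0]],[0,[0,0,0],[0,0,0]]]'

```text
time: 8.9
tcp_pos: [0.4874, -0.1824, -0.0189]
tcp_rot: [[0.637, -0.771, 0.003], [-0.771, -0.637, -0.001], [0.002, -0.001, -1.0]]
ft_force: [-0.8, -0.0, 0.7]
grip_width: 1.0
```

step_arm --motion '[[0,[-0.1,0,0.2],[0,-0.002,0]],[0,[0,0,0],[0,0,0]]]'

```text
time: 9.1
tcp_pos: [0.4879, -0.1826, -0.0186]
tcp_rot: [[0.637, -0.771, 0.003], [-0.771, -0.637, 0.0], [0.002, -0.003, -1.0]]
ft_force: [0.0, -0.8, 0.3]
grip_width: 1.0
```

step_arm --motion '[[0,[0,0,0.2],[0,0,0]],[0,[0,0,0],[0,0,0]]]'

```text
time: 9.3
tcp_pos: [0.4886, -0.1829, -0.0188]
tcp_rot: [[0.636, -0.771, 0.005], [-0.771, -0.636, 0.001], [0.003, -0.004, -1.0]]
ft_force: [-0.3, -0.4, 0.5]
grip_width: 1.0
```

```bash
python3 - <<'E'
from h import *
o=robot.get_obs(); T=np.array(o['tcp_rot']);P=np.array(o['tcp_pos']);print(P,o['ft_force'],o['moment'],o['joint_pos'])
p=snap('wrist','w8.png')
print(cassette(p,0.005,(270,90,420,270)))
p=snap('side','s8.png'); i=p['img'][260:380,230:390]; cv2.imwrite('pics/s8z.png',cv2.resize(i,None,fx=5,fy=5,interpolation=cv2.INTER_CUBIC))
E
```

```text
[ 0.48858551 -0.18292035 -0.01878228] [-0.33650225 -0.44217838  0.54392649] [-0.08598431  0.13094717 -0.03013235] [ 0.0993436   0.5980236   0.25766707  2.0283996  -0.28512551  0.5443382
 -0.32216774]
((0.5224298095703125, -0.1767499694824219), (80.05950927734375, 40.124046325683594), 39.40366744995117, (315, 119, 81, 148))
```

View pics/s8z.png

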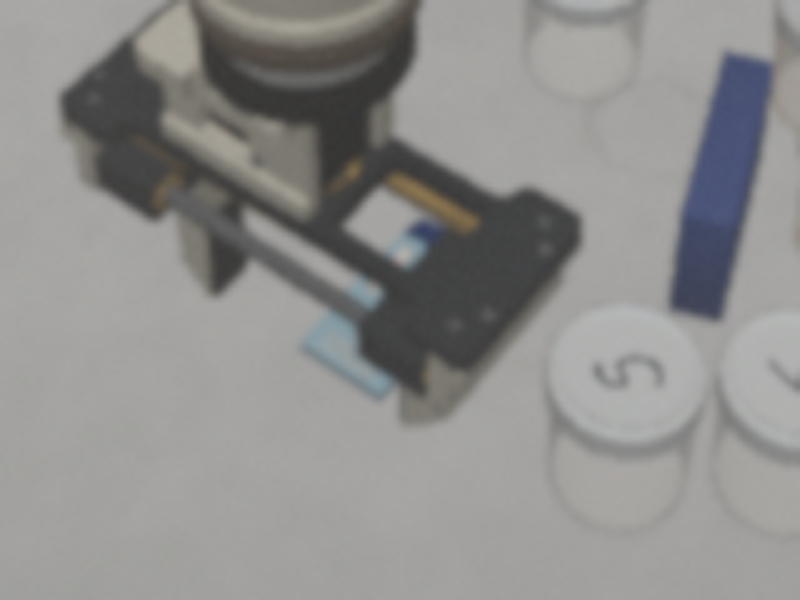

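View pics/w8.png

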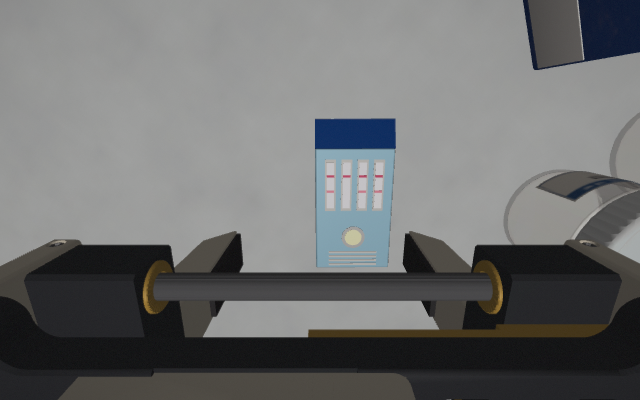

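step_arm --motion '[[0,[-0.2,0,0.35],[-0.003,-0.004,0]],[0.3,[0,0,0],[0,0,0]]]'

```text
time: 9.6
tcp_pos: [0.4898, -0.1836, -0.0183]
tcp_rot: [[0.636, -0.772, 0.005], [-0.772, -0.636, 0.0], [0.003, -0.004, -1.0]]
ft_force: [-0.2, -0.2, 0.3]
grip_width: 0.956
```

step_arm --motion '[[0.8,[0,0,0],[0,0,0]],[0.8,[0,0,0],[0,0,0]],[0.8,[0,0,0],[0,0,0]],[0.8,[0,0,0],[0,0,0]],[0.8,[0,0,0],[0,0,0]],[0.8,[0,0,0],[0,0,0]],[0.8,[0,0,0],[0,0,0]],[0.8,[0,0,0],[0,0,0]]]'

```text
time: 10.4
tcp_pos: [0.4894, -0.1823, -0.019]
tcp_rot: [[0.636, -0.771, 0.003], [-0.771, -0.636, 0.002], [0.0, -0.003, -1.0]]
ft_force: [-0.8, -0.4, 5.3]
grip_width: 0.438
```

```bash
python3 - <<'E'
from h import *
o=robot.get_obs(); T=np.array(o['tcp_rot']);P=np.array(o['tcp_pos']);print(P,o['ft_force'],o['moment'],o['grip_width'])
p=snap('wrist','w9.png')
print(cassette(p,0.005,(270,90,420,270)))
p=snap('side','s9.png'); i=p['img'][260:380,230:390]; cv2.imwrite('pics/s9z.png',cv2.resize(i,None,fx=5,fy=5,interpolation=cv2.INTER_CUBIC))
E
```

```text
[ 0.48940822 -0.18234823 -0.01904769] [-0.76774796 -0.43673765  5.31783426] [-0.0672106   0.25341038 -0.00166683] 0.437788380510646
((0.5193985595703124, -0.16682220458984376), (80.44062042236328, 40.36235046386719), 27.32428741455078, (285, 106, 107, 161))
```

View pics/s9z.png

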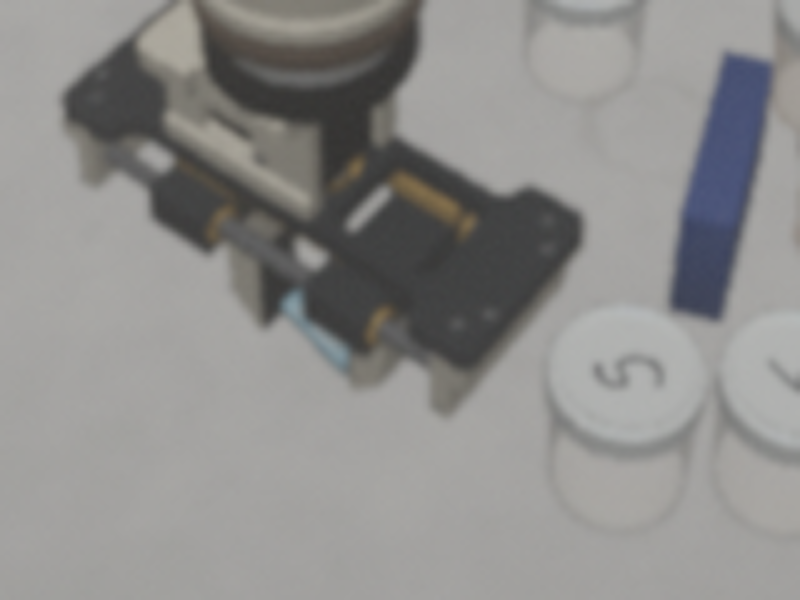

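View pics/w9.png

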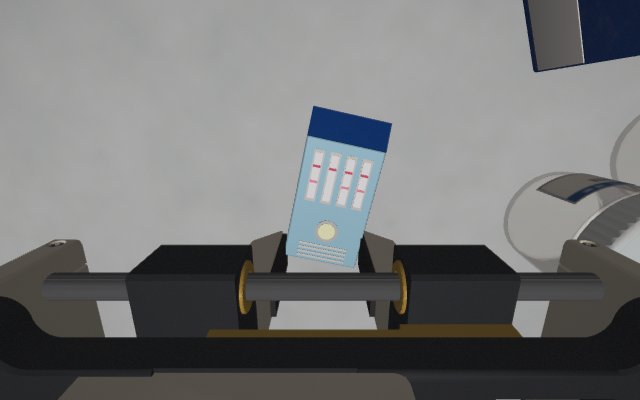

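step_arm --motion '[[0.8,[0,0,0],[0,0,0]],[0.8,[0,0,0],[0,0,0]],[0.8,[0,0,0],[0,0,0]]]'

```text
time: 10.8
tcp_pos: [0.4894, -0.1823, -0.0191]
tcp_rot: [[0.636, -0.771, 0.003], [-0.771, -0.636, 0.002], [0.0, -0.004, -1.0]]
ft_force: [-0.4, 0.4, 6.2]
grip_width: 0.44
```

```bash
python3 - <<'E'
from h import *
o=robot.get_obs(); T=np.array(o['tcp_rot']);P=np.array(o['tcp_pos']);print(P,o['ft_force'],o['moment'],o['grip_width'])
p=snap('wrist','w10.png')
print(cassette(p,0.005,(270,90,420,270)))
E
```

```text
[ 0.48943274 -0.18232343 -0.01905737] [-0.41222276  0.37279651  6.18581053] [-0.03281301  0.31993403 -0.01461666] 0.43980312644370634
((0.51940087890625, -0.16682638549804688), (80.44086456298828, 40.363037109375), 27.325761795043945, (285, 106, 107, 161))
```

View pics/w10.png

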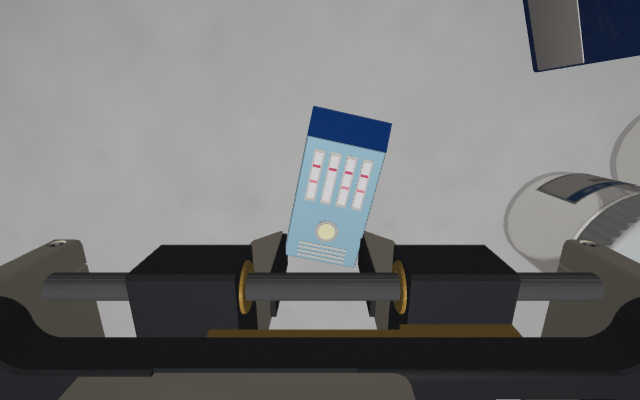

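step_arm --motion '[[0.8,[-1,0,-0.05],[0,0,0]],[0.8,[-1,0,-0.05],[0,0,0]],[0.8,[-1,0,-0.05],[0,0,0]],[0.8,[-0.5,0,0],[0,0,0]],[0.8,[0,0,0],[0,0,0]]]'

```text
time: 11.35
tcp_pos: [0.4628, -0.1516, -0.019]
tcp_rot: [[0.637, -0.771, -0.001], [-0.771, -0.637, 0.003], [-0.003, -0.001, -1.0]]
ft_force: [0.7, -0.5, -0.2]
grip_width: 0.438
```

```bash
python3 - <<'E'
from h import *
o=robot.get_obs(); T=np.array(o['tcp_rot']);P=np.array(o['tcp_pos']);print(P,o['ft_force'],o['moment'],o['grip_width'])
p=snap('wrist','w11.png')
print(cassette(p,0.005,(270,90,420,270)))
E
```

```text
[ 0.46280346 -0.15157578 -0.01895084] [ 0.6833369  -0.47668255 -0.21762563] [-0.14471424  0.13130434  0.00751829] 0.43798323706213976
((0.492856201171875, -0.13614828491210937), (80.53005981445312, 40.47145462036133), 27.36745262145996, (285, 106, 107, 161))
```

View pics/w11.png

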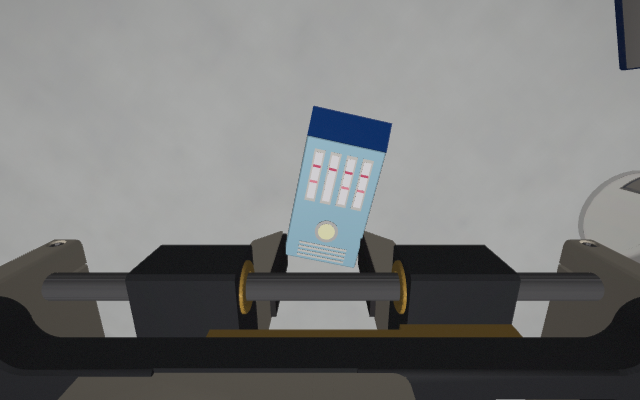

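step_arm --motion '[[0.2,[0,0,0],[0,0,0]],[0.2,[0,0,0],[0,0,0]],[0.2,[0,0,0],[0,0,0]],[0.2,[0,0,0],[0,0,0]],[0.2,[0,0,0],[0,0,0.11]],[0.2,[0,0,0],[0,0,0.11]],[0.2,[0,0,0],[0,0,0]]]'

```text
time: 12.1
tcp_pos: [0.4645, -0.1534, -0.0187]
tcp_rot: [[0.446, -0.895, 0.001], [-0.895, -0.446, 0.002], [-0.001, -0.002, -1.0]]
ft_force: [-0.4, 0.4, 0.7]
grip_width: 0.801
```

```bash
python3 - <<'E'
from h import *
o=robot.get_obs(); T=np.array(o['tcp_rot']);P=np.array(o['tcp_pos']);print(P,T,o['ft_force'],o['moment'],o['grip_width'])
p=snap('wrist','w12.png')
c,s,a,b=cassette(p,0.005,(270,90,420,270));print(c,s,a,b)
A=np.radians(a); t=np.array(c)-.033*np.array([np.cos(A),np.sin(A)])
plan([((t[0],t[1],-.019),a-90,1)])
E
```

```text
[ 0.46453451 -0.15342035 -0.01865971] [[ 0.44559476 -0.89523369  0.00139586]
 [-0.89523398 -0.44559173  0.00203324]
 [-0.00119824 -0.00215562 -0.99999696]] [-0.382309    0.39912726  0.71111662] [-0.0657361   0.17890869  0.01510914] 0.8011294760447231
(0.49338043212890625, -0.13632478332519532) (80.34915161132812, 40.320594787597656) 26.77404022216797 (275, 112, 82, 150)
[[[-0.23, -0.05, 0.03], [-0.002, 0.001, -0.002]]]
```

View pics/w12.png

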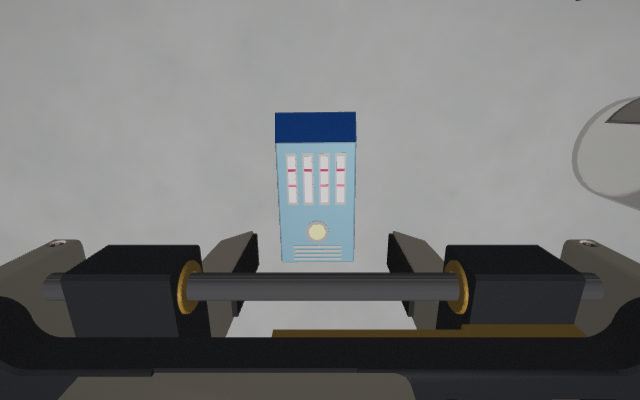

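step_arm --motion '[[0.2,[-0.35,0,0.05],[0,0,0]],[0.2,[-0.1,0,0],[0,0,0]],[0.8,[0,0,0],[0,0,0]],[0.8,[0,0,0],[0,0,0]],[0.8,[0,0,0],[0,0,0]],[0.8,[0,0,0],[0,0,0]],[0.8,[0,0,0],[0,0,0]],[0.8,[0,0,0],[0,0,0]],[0.8,[0,0,0],[0,0,0]]]'

```text
time: 13.05
tcp_pos: [0.4626, -0.1493, -0.019]
tcp_rot: [[0.455, -0.891, 0.002], [-0.891, -0.455, 0.002], [-0.001, -0.003, -1.0]]
ft_force: [0.2, 1.1, 1.0]
grip_width: 0.43
```

```bash
python3 - <<'E'
from h import *
o=robot.get_obs(); T=np.array(o['tcp_rot']);P=np.array(o['tcp_pos']);print(P,T,o['ft_force'],o['moment'],o['grip_width'])
p=snap('wrist','w13.png')
c,s,a,b=cassette(p,0.005,(270,90,420,270));print(c,s,a,b)
print(T[:2,:2].T@(np.array(c)-P[:2]))
p=snap('side','s13.png'); i=p['img'][240:360,210:370]; cv2.imwrite('pics/s13z.png',cv2.resize(i,None,fx=5,fy=5,interpolation=cv2.INTER_CUBIC))
E
```

```text
[ 0.46260062 -0.14934332 -0.01902067] [[ 4.54642284e-01 -8.90671970e-01  1.95813441e-03]
 [-8.90673727e-01 -4.54638910e-01  1.94254262e-03]
 [-8.39924171e-04 -2.62722089e-03 -9.99996196e-01]] [0.24779129 1.06398926 0.95521087] [-0.06539881  0.13527642  0.0256965 ] 0.4302650006580292
(0.4931959228515625, -0.1352481231689453) (80.75032806396484, 40.24113082885742) 25.853397369384766 (284, 111, 83, 152)
[ 0.0013557 -0.0336586]
```

View pics/w13.png

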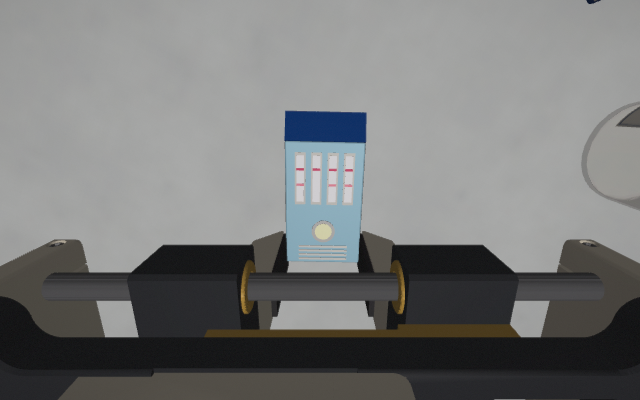

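View pics/s13z.png

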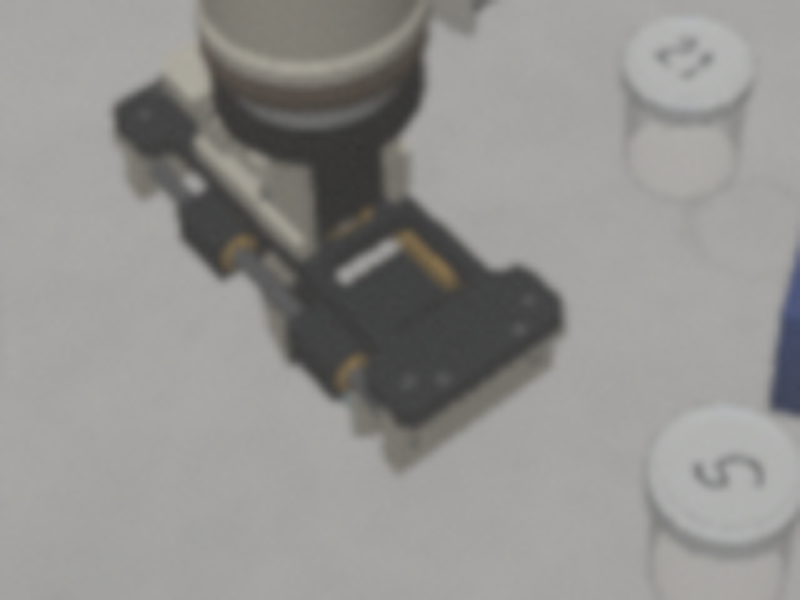

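step_arm --motion '[[0.8,[0,0,-2.5],[0,0,0]],[0.8,[0,0,-2.5],[0,0,0]],[0.8,[0,0,-2.5],[0,0,0]],[0.8,[0,0,-2.5],[0,0,0]],[0.8,[0,0,0],[0,0,0]]]'

```text
time: 13.65
tcp_pos: [0.4602, -0.149, 0.0827]
tcp_rot: [[0.454, -0.891, -0.004], [-0.891, -0.454, 0.003], [-0.004, 0.002, -1.0]]
ft_force: [0.9, -0.2, 0.2]
grip_width: 0.429
```

```bash
python3 - <<'E'
from h import *
o=robot.get_obs(); T=np.array(o['tcp_rot']);P=np.array(o['tcp_pos']);print(P,o['ft_force'],o['grip_width'])
p=snap('wrist','w14.png')
c,s,a,b=cassette(p,P[2]+.019+.005,(270,90,420,270));print(c,s,a,b,T[:2,:2].T@(np.array(c)-P[:2]))
plan([((.535,.090,.09),-56,6)])
E
```

```text
[ 0.46018275 -0.14901261  0.08270572] [ 0.86797149 -0.24844566  0.19433157] 0.4288106392844255
(0.4910176391601562, -0.13489231872558594) (80.46978759765625, 40.17128372192383) 25.87077522277832 (284, 111, 83, 151) [ 0.00142951 -0.033884  ]
[[[-2.97, -2.93, -0.14], [0.0, 0.001, -0.02]], [[-2.91, -2.99, -0.14], [0.001, 0.001, -0.02]], [[-2.85, -3.05, -0.14], [0.0, 0.001, -0.02]], [[-2.78, -3.11, -0.14], [0.001, 0.001, -0.02]], [[-2.72, -3.16, -0.14], [0.0, 0.001, -0.021]], [[-2.65, -3.21, -0.15], [0.001, 0.001, -0.02]]]
```

View pics/w14.png

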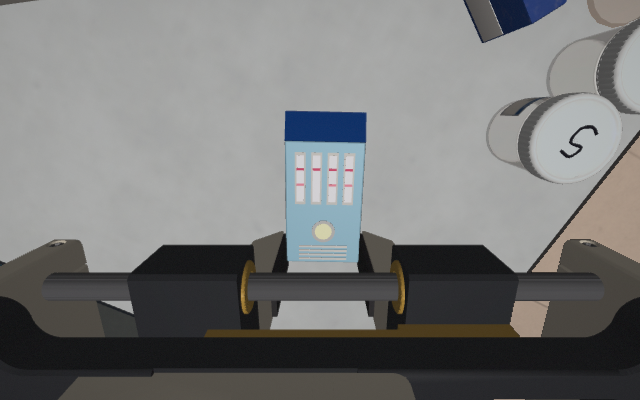

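step_arm --motion '[[0.8,[-2.9,-2.4,-0.2],[0,0,-0.02]],[0.8,[-2.9,-2.4,-0.2],[0,0,-0.02]],[0.8,[-2.9,-2.4,-0.2],[0,0,-0.02]],[0.8,[-2.8,-2.5,-0.2],[0,0,-0.02]],[0.8,[-2.7,-2.5,-0.1],[0,0,-0.02]],[0.8,[-2.0,-2.0,0],[0,0,-0.02]],[0.8,[0,0,0],[0,0,0]]]'

```text
time: 14.4
tcp_pos: [0.498, 0.0694, 0.0832]
tcp_rot: [[0.558, -0.83, -0.016], [-0.83, -0.558, 0.002], [-0.011, 0.012, -1.0]]
ft_force: [-1.0, -0.2, -0.4]
grip_width: 0.428
```

```bash
python3 - <<'E'
from h import *
np.set_printoptions(precision=4,suppress=True)
o=robot.get_obs(); T=np.array(o['tcp_rot']);P=np.array(o['tcp_pos']);print(P,T,o['ft_force'],o['grip_width'])
p=snap('wrist','w15.png')
c,s,a,b=cassette(p,P[2]+.019+.005,(270,90,420,270));print(c,s,a,b,T[:2,:2].T@(np.array(c)-P[:2]))
for l in ['reader','channel_end','clip_lip','tray_front','cassette_nose']:
    print(l,[(np.round(q['location'],4),round(q['score'],2),px(p,q['location']).round()) for q in robot.spot_point(p,l)[:2]])
E
```

```text
[0.498  0.0694 0.0832] [[ 0.5581 -0.8296 -0.0159]
 [-0.8297 -0.5582  0.0024]
 [-0.0108  0.0119 -0.9999]] [-0.9546 -0.2235 -0.4133] 0.42810880808700574
(0.5271072387695312, 0.08718621063232422) (80.75154113769531, 40.469566345214844) 32.45512771606445 (284, 110, 83, 153) [ 0.0015 -0.034 ]
reader []
channel_end [(array([ 0.6267, -0.0654, -0.0015]), 0.28, array([537., 160.]))]
clip_lip [(array([0.6027, 0.135 , 0.0273]), 0.94, array([328.,  33.]))]
tray_front []
cassette_nose [(array([0.5638, 0.1082, 0.0969]), 0.89, array([330., 107.]))]
```

View pics/w15.png

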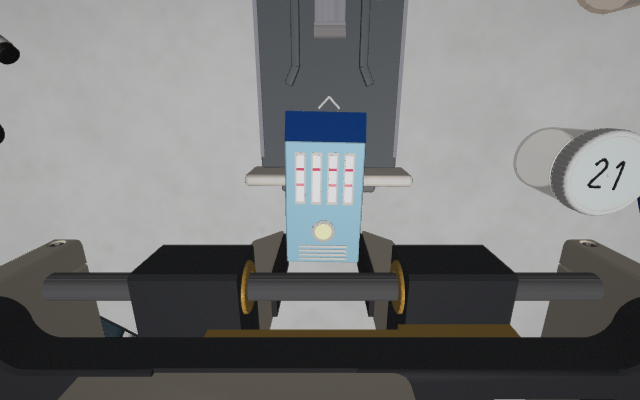

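```bash
python3 - <<'E'
from h import *
import pickle
p=robot.snapshot('wrist'); pickle.dump((p,robot.get_obs()),open('w16.pkl','wb'))
i=p['img'][0:125,250:410]; cv2.imwrite('pics/w16z.png',cv2.resize(i,None,fx=4.8,fy=4.8,interpolation=cv2.INTER_CUBIC))
E
```

```text
(no output)
```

View pics/w16z.png

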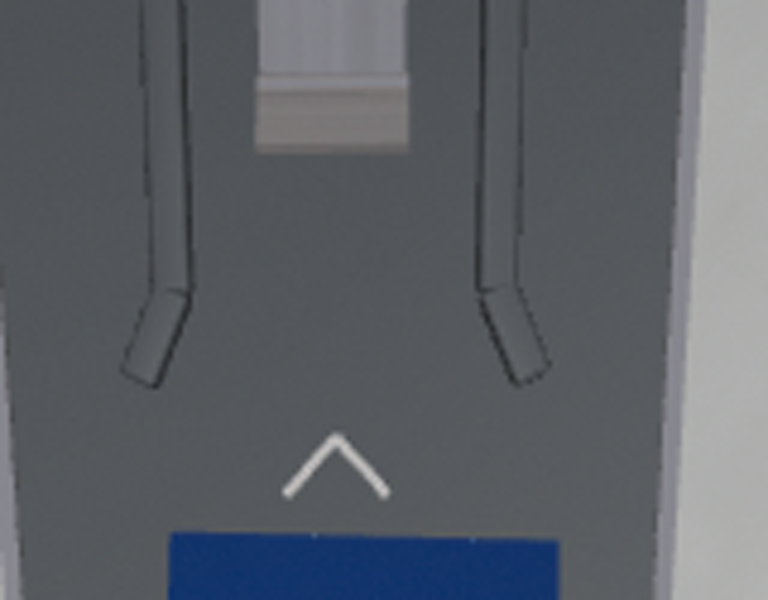

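```bash
python3 - <<'E'
from h import *
import pickle
np.set_printoptions(precision=4,suppress=True)
p,o=pickle.load(open('w16.pkl','rb'))
T=np.array(o['tcp_rot']);P=np.array(o['tcp_pos'])
W=lambda x,y,z: ray(p,(250+(x+.5)/4.8-.5,(y+.5)/4.8-.5),z)[:2]
bl,br=W(188,292,.021),W(480,292,.021); print('bend gap',np.linalg.norm(bl-br))
tl,tr=W(155,388,.021),W(519,385,.021); print('tip gap',np.linalg.norm(tl-tr))
ul,ur=W(182,2,.021),W(484,2,.021); print('far gap',np.linalg.norm(ul-ur))
ll,lr=W(255,152,.025),W(410,152,.025); print('lip w',np.linalg.norm(ll-lr))
M=[(ul+ur)/2,(ll+lr)/2,(bl+br)/2,(tl+tr)/2,W(336,435,.016)]
M=np.array(M);print(M)
vx,vy,x0,y0=cv2.fitLine(M[[0,2,3,4]].astype(np.float32),cv2.DIST_L2,0,.001,.001).ravel()
v=np.array([vx,vy]); v*=np.sign(vx); th=np.degrees(np.arctan2(v[1],v[0])); print('theta fit',th)
for a,b in((ul,bl),(ur,br)): d=a-b; print('rail dir',np.degrees(np.arctan2(d[1],d[0])),np.linalg.norm(d))
n=np.array([-v[1],v[0]]); print('lat',(M-[x0,y0])@n*1000,'along',(M-M[2])@v*1000)
dl,dr=(tl-tr),(bl-br); print('perp dirs',[np.degrees(np.arctan2(-d[0],d[1])) for d in(dl,dr,ll-lr)])
E
```

```text
bend gap 0.0438067863494112
tip gap 0.05558780348508816
far gap 0.04298571714696438
lip w 0.02228477109946656
[[0.6179 0.1438]
 [0.6012 0.1329]
 [0.5862 0.1229]
 [0.5753 0.1153]
 [0.5695 0.1118]]
theta fit 33.62093
rail dir 32.73998517917316 0.037959559501208044
rail dir 33.980297692813814 0.037909645712559344
lat [-0.0282  0.1292  0.1447 -0.1863  0.0698] along [ 37.932   18.0179   0.     -13.2639 -20.0783]
perp dirs [np.float64(33.740542150903046), np.float64(33.275003027724914), np.float64(33.24120599025083)]
```

```bash
python3 - <<'E'
from h import *
plan([((.5349,.0898,.06),-55.2,3)])
E
```

```text
[[[-0.08, -1.54, 0.79], [0.004, 0.003, -0.008]], [[-0.07, -1.53, 0.8], [0.004, 0.003, -0.009]], [[-0.05, -1.53, 0.81], [0.004, 0.002, -0.008]]]
```

step_arm --motion '[[0.8,[-0.1,-1.5,0.8],[0.004,0.004,-0.008]],[0.8,[-0.1,-1.5,0.8],[0.004,0.004,-0.008]],[0.8,[-0.05,-1.5,0.8],[0.004,0.004,-0.008]],[0.8,[0,0,0],[0,0,0]]]'

```text
time: 15.15
tcp_pos: [0.538, 0.0903, 0.0582]
tcp_rot: [[0.568, -0.823, 0.005], [-0.823, -0.568, -0.002], [0.005, -0.003, -1.0]]
ft_force: [0.6, 0.2, -0.7]
grip_width: 0.426
```

```bash
python3 - <<'E'
from h import *
o=robot.get_obs(); T=np.array(o['tcp_rot']);P=np.array(o['tcp_pos']);print(P,o['ft_force'])
plan([((.5349,.0898,.03),-55.2,2)])
p=snap('wrist','w17.png')
c,s,a,b=cassette(p,P[2]+.019+.005,(270,90,420,270));print(c,s,a,b,T[:2,:2].T@(np.array(c)-P[:2]), a-90-np.degrees(np.arctan2(T[1,0],T[0,0])))
E
```

```text
[0.53804804 0.09033168 0.05817332] [ 0.59724736  0.20365701 -0.72828868]
[[[-0.07, 0.15, 1.41], [-0.002, -0.003, -0.002]], [[-0.08, 0.15, 1.41], [-0.001, -0.002, -0.001]]]
(0.5663822631835937, 0.10852294158935546) (80.80313110351562, 40.72196578979492) 33.00704574584961 (284, 110, 83, 153) [ 0.0011201  -0.03365239] -1.6007593401531324
```

View pics/w17.png

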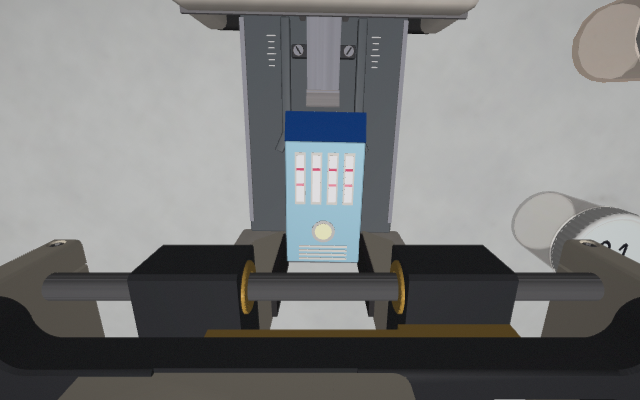

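```bash
python3 - <<'E'
from h import *
import pickle
p=robot.snapshot('wrist'); pickle.dump((p,robot.get_obs()),open('w18.pkl','wb'))
i=p['img'][5:155,235:415]; cv2.imwrite('pics/w18z.png',cv2.resize(i,None,fx=4,fy=4,interpolation=cv2.INTER_CUBIC))
E
```

```text
(no output)
```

View pics/w18z.png

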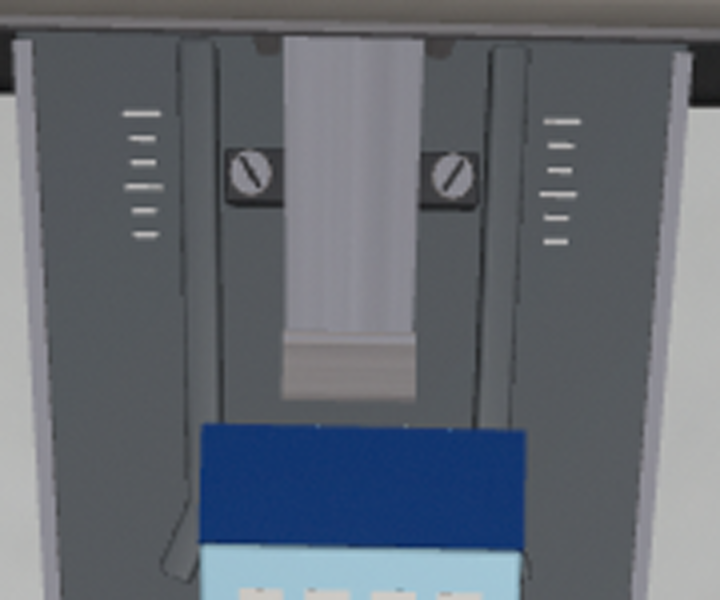

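```bash
cat > ax.py <<'E'
from h import *
import pickle
np.set_printoptions(precision=4,suppress=True)
p,o=pickle.load(open('w18.pkl','rb'))
T=np.array(o['tcp_rot']);P=np.array(o['tcp_pos'])
W=lambda x,y,z: ray(p,(235+(x+.5)/4-.5,5+(y+.5)/4-.5),z)[:2]
ang=lambda d:np.degrees(np.arctan2(d[1],d[0]))
al,ar=W(214,48,.021),W(492,48,.021); bl,br=W(218,420,.021),W(479,420,.021)
print('gaps',np.linalg.norm(al-ar),np.linalg.norm(bl-br),'dirs',ang(al-bl),ang(ar-br),'perp',ang(ar-al)+90,ang(br-bl)+90)
A,B=(al+ar)/2,(bl+br)/2; th=ang(A-B); print('axis',A,B,th)
lip=(W(281,398,.025)+W(416,399,.025))/2; print('lip',lip, 'perp',ang(W(416,399,.025)-W(281,398,.025))+90)
v=np.array([np.cos(np.radians(33.5)),np.sin(np.radians(33.5))]); n=np.array([-v[1],v[0]])
print('lip lat',(lip-B)@n, 'A lat',(A-B)@n)
sl,sr=W(226,206,.021),W(478,209,.021); s=(sl+sr)/2; print('stop front before channel_end', 43-(s-lip)@v*1000,'perp',ang(sr-sl)+90)
for dz in(0,.003):
    z=P[2]+.019+dz
    nl,nr=W(202,425,z+.002),W(526,431,z+.002); nm=(nl+nr)/2; print('nose w',np.linalg.norm(nl-nr),'yaw',ang(nr-nl)+90,'lat',(nm-B)@n*1000,(nm-lip)@v*1000)
    c,ss,a,b=cassette(p,z+.005,(270,90,420,270)); c=np.array(c);print(c,ss,a,'lat',(c-B)@n*1000,'nose dist before channel_end',43-((c-lip)@v*1000+40))
E
python3 ax.py
```

```text
gaps 0.04336613821879797 0.04408309082577455 dirs 33.428618540620384 34.16597068492278 perp 34.63865087227903 34.55203904088958
axis [0.6449 0.1621] [0.5986 0.1311] 33.79748003936582
lip [0.6014 0.133 ] perp 34.15147604413775
lip lat 8.433145537551256e-05 A lat 0.00028958795038142824
stop front before channel_end 13.494300345277594 perp 33.97726390156154
nose w 0.0398608909428557 yaw 33.52867412624331 lat -1.7138592199444656 -3.9168094535656652
[0.5657 0.1076] (80.63087463378906, 40.61500930786133) 32.969703674316406 lat -1.4050819347934995 nose dist before channel_end 46.777520371335385
nose w 0.03909591816675959 yaw 33.52867412624336 lat -1.664979860387307 -3.877302213782394
[0.5664 0.1081] (79.05316925048828, 39.820308685302734) 32.96973419189453 lat -1.3613120804051544 nose dist before channel_end 45.95725306663203
```

step_arm --motion '[[0.8,[-0.2,0.35,0.3],[-0.003,-0.005,-0.01]],[0.8,[0,0,0.3],[0,0,0]],[0.8,[0,0,0],[0,0,0]]]'

```text
time: 15.55
tcp_pos: [0.5314, 0.087, 0.0524]
tcp_rot: [[0.574, -0.819, -0.003], [-0.819, -0.574, -0.001], [-0.001, 0.003, -1.0]]
ft_force: [-0.9, 0.3, -0.2]
grip_width: 0.428
```

```bash
cat > cs.py <<'E'
from h import *
import sys
np.set_printoptions(precision=4,suppress=True)
th=33.8; v=np.array([np.cos(np.radians(th)),np.sin(np.radians(th))]); n=np.array([-v[1],v[0]]); L=np.array([.6013,.1330]) # lip front, 43 before
o=robot.get_obs(); T=np.array(o['tcp_rot']);P=np.array(o['tcp_pos'])
p=snap('wrist',sys.argv[1])
c,ss,a,b=cassette(p,P[2]+.021+.005,(270,90,420,275)); c=np.array(c)
print('t',o['time'],'P',P,'zax',T[:,2],'F',o['ft_force'],'w',o['grip_width'])
print('size',ss,'yaw',a,'err',th-a,'lat mm',(c-L)@n*1000,'nose before',43-((c-L)@v*1000+40),'tooly',np.degrees(np.arctan2(T[1,0],T[0,0]))+90)
i=p['img'][5:155,235:415]; cv2.imwrite('pics/z'+sys.argv[1],cv2.resize(i,None,fx=4,fy=4,interpolation=cv2.INTER_CUBIC))
E
python3 cs.py w19.png
```

```text
t 15.55 P [0.5314 0.087  0.0524] zax [-0.0026 -0.0012 -1.    ] F [-0.9458  0.28   -0.2264] w 0.4276979693019005
size (79.7475814819336, 40.09362030029297) yaw 33.5081672668457 err 0.29183273315429403 lat mm 0.19638557019490663 nose before 52.26292218648712 tooly 35.05761510292698
```

View pics/zw19.png

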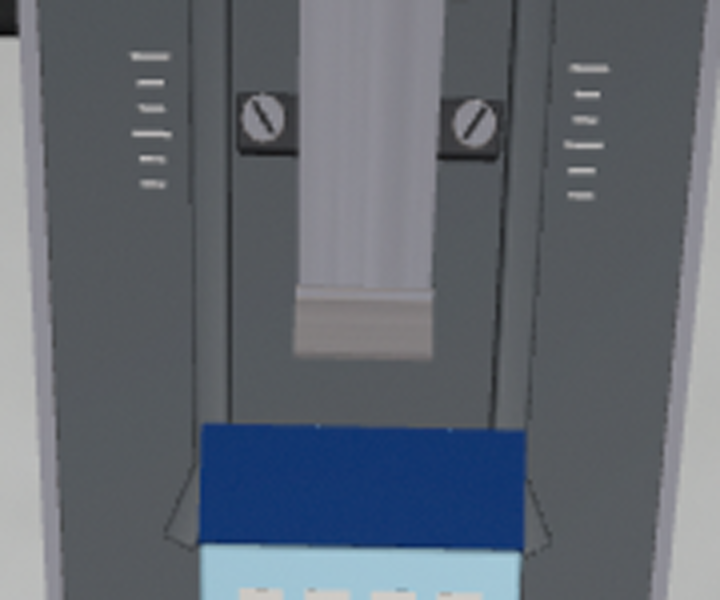

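step_arm --motion '[[0.8,[0,-0.3,1.0],[0,0,-0.004]],[0.8,[0,-0.05,1.0],[0,0,0]],[0.8,[0,0,0.8],[0,0,0]],[0.8,[0,0,0],[0,0,0]]]'

```text
time: 16.0
tcp_pos: [0.5346, 0.0891, 0.0224]
tcp_rot: [[0.578, -0.816, -0.002], [-0.816, -0.578, -0.001], [-0.0, 0.002, -1.0]]
ft_force: [-0.0, 0.2, -0.4]
grip_width: 0.428
```

```bash
python3 cs.py w20.png
```

```text
t 16.0 P [0.5346 0.0891 0.0224] zax [-0.0018 -0.0008 -1.    ] F [-0.0334  0.187  -0.3526] w 0.42834391050644705
size (79.73182678222656, 40.107933044433594) yaw 33.72173309326172 err 0.07826690673827841 lat mm 0.26493824903718255 nose before 48.58827174221511 tooly 35.27853199417908
```

View pics/zw20.png

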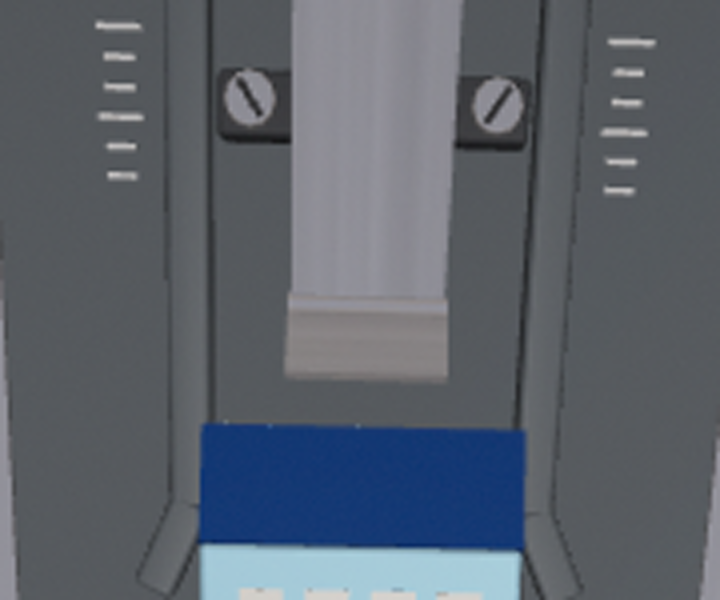

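```bash
python3 - <<'E'
from h import *
p=robot.snapshot('wrist');o=robot.get_obs();P=np.array(o['tcp_pos'])
th=33.8; v=np.array([np.cos(np.radians(th)),np.sin(np.radians(th))]); n=np.array([-v[1],v[0]]); L=np.array([.6013,.1330])
W=lambda x,y,z: ray(p,(235+(x+.5)/4-.5,5+(y+.5)/4-.5),z)[:2]
for (l,r,z) in (((213,418),(519,425),.021),((210,150),(539,155),.021),((202,425),(525,431),P[2]+.023),((285,376),(447,380),.025)):
    a,b=W(*l,z),W(*r,z); m=(a+b)/2; print(np.linalg.norm(a-b)*1000,'lat',(m-L)@n*1000,'before',43-(m-L)@v*1000, np.degrees(np.arctan2((b-a)[1],(b-a)[0]))+90)
E
```

```text
43.101577868068084 lat -0.4115084183684962 before 48.519679307545694 34.00762204365255
43.68607273899852 lat -0.5358912426404789 before 14.168630150188811 34.48536974119797
39.10328640704417 lat 0.19152089031971015 before 48.98185217797709 34.242674041619836
22.093491108919423 lat -0.18222495169391598 before 42.772782376550765 33.92207907381728
```

step_arm --motion '[[0.8,[0.08,0,0.8],[0,0,0]],[0.8,[0,0,0.7],[0,0,0]],[0.8,[0,0,0],[0,0,0]]]'

```text
time: 16.4
tcp_pos: [0.5364, 0.0884, 0.0077]
tcp_rot: [[0.577, -0.816, 0.001], [-0.816, -0.577, -0.0], [0.001, -0.0, -1.0]]
ft_force: [-0.2, 0.4, -0.3]
grip_width: 0.425
```

```bash
python3 cs.py w21.png
```

```text
t 16.4 P [0.5364 0.0884 0.0077] zax [ 0.0007 -0.0003 -1.    ] F [-0.1847  0.4243 -0.3025] w 0.4246618935520143
size (79.72803497314453, 40.146629333496094) yaw 33.69334411621094 err 0.10665588378905966 lat mm -1.2330031705269453 nose before 47.47211974061827 tooly 35.26973854903269
```

View pics/w21.png

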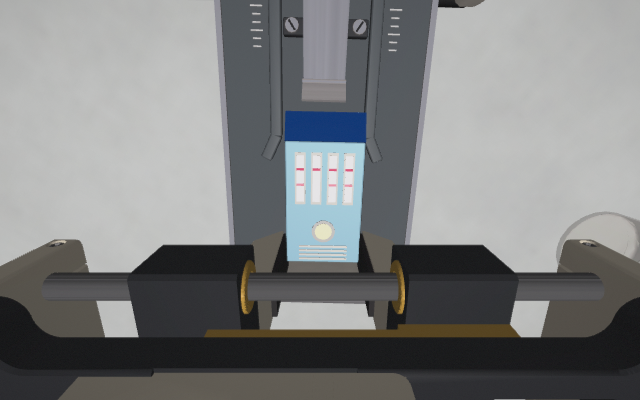

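step_arm --motion '[[0.8,[-0.15,0.1,0.4],[0,-0.002,0]],[0.8,[0,0,0],[0,0,0]]]'

```text
time: 16.65
tcp_pos: [0.5349, 0.0891, 0.0039]
tcp_rot: [[0.577, -0.817, 0.0], [-0.817, -0.577, 0.002], [-0.001, -0.001, -1.0]]
ft_force: [-0.2, -0.6, 0.6]
grip_width: 0.43
```

```bash
python3 cs.py w22.png
```

```text
t 16.65 P [0.5349 0.0891 0.0039] zax [ 0.0001  0.0016 -1.    ] F [-0.1542 -0.585   0.5583] w 0.42976689253356826
size (79.69338989257812, 40.14730453491211) yaw 33.68281173706055 err 0.11718826293945028 lat mm 0.10532208395762672 nose before 48.30665255766654 tooly 35.262888234857314
```

View pics/zw22.png

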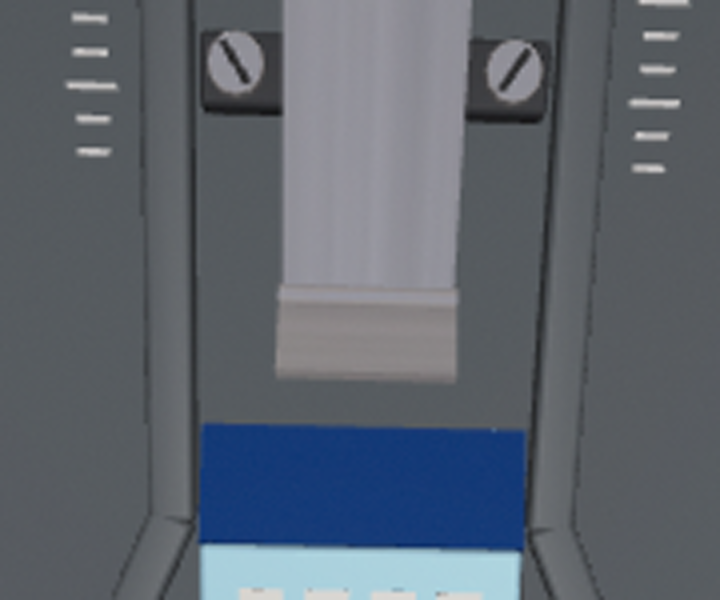

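step_arm --motion '[[0.8,[-0.03,0,0.5],[0,0,0]],[0.8,[-0.03,0,0.2],[0,0,0]],[0.8,[0,0,0],[0,0,0]]]'

```text
time: 17.0
tcp_pos: [0.5355, 0.0898, -0.003]
tcp_rot: [[0.577, -0.816, 0.002], [-0.817, -0.577, 0.002], [-0.0, -0.003, -1.0]]
ft_force: [-0.8, 0.2, 0.6]
grip_width: 0.429
```

```bash
python3 cs.py w23.png
```

```text
t 17.0 P [ 0.5355  0.0898 -0.003 ] zax [ 0.0019  0.0019 -1.    ] F [-0.7703  0.1973  0.6216] w 0.4288426452554
size (79.71322631835938, 40.21131134033203) yaw 33.729583740234375 err 0.07041625976562216 lat mm 0.32507350711609445 nose before 47.473379243310724 tooly 35.263956755341276
```

View pics/zw23.png

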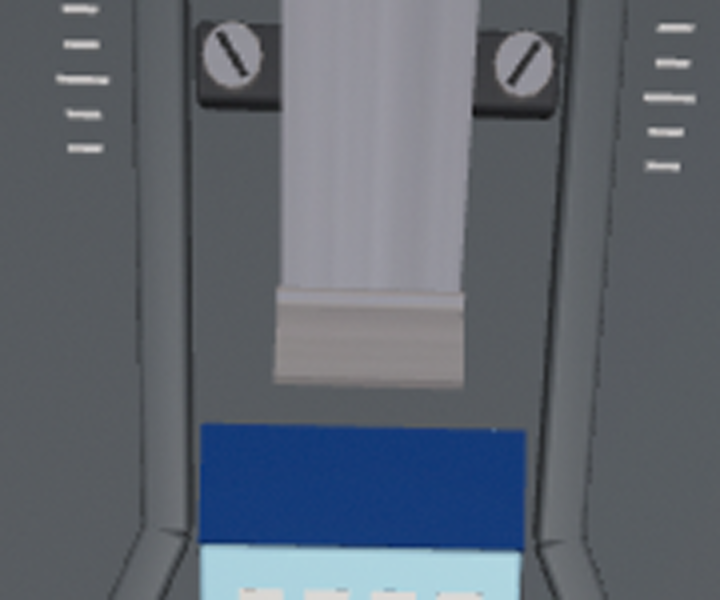

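step_arm --motion '[[0.8,[-0.03,0,0.3],[0,0,0]],[0.8,[0,0,0],[0,0,0]]]'

```text
time: 17.25
tcp_pos: [0.5366, 0.0899, -0.0022]
tcp_rot: [[0.577, -0.817, 0.003], [-0.817, -0.577, 0.003], [-0.001, -0.005, -1.0]]
ft_force: [-0.3, 0.6, -1.0]
grip_width: 0.428
```

step_arm --motion '[[0.8,[-0.05,0,0.3],[0.002,-0.002,0]],[0.8,[0,0,0],[0,0,0]]]'

```text
time: 17.45
tcp_pos: [0.5379, 0.0904, -0.0026]
tcp_rot: [[0.577, -0.817, 0.007], [-0.817, -0.577, 0.007], [-0.002, -0.01, -1.0]]
ft_force: [0.6, 0.8, -1.1]
grip_width: 0.425
```

```bash
python3 cs.py w24.png
```

```text
t 17.45 P [ 0.5379  0.0904 -0.0026] zax [ 0.0065  0.0075 -1.    ] F [ 0.6415  0.7979 -1.1024] w 0.4248327389232441
size (79.6783218383789, 40.29201126098633) yaw 33.74098205566406 err 0.05901794433593466 lat mm -0.6693028501918115 nose before 45.38977865883983 tooly 35.21355763056235
```

```bash
python3 - <<'E'
from h import *
o=robot.get_obs();P=np.array(o['tcp_pos'])
plan([((P[0],P[1],P[2]+.001),-54.8,1)])
E
```

```text
[[[-0.0, -0.0, -0.1], [-0.01, 0.002, 0.0]]]
```

step_arm --motion '[[0.8,[0,0,-0.15],[-0.01,0.002,0]],[0.8,[0.02,-0.5,0],[0,0,0]],[0.8,[0.02,-0.5,0],[0,0,0]]]'

```text
time: 17.8
tcp_pos: [0.5459, 0.0957, -0.0021]
tcp_rot: [[0.576, -0.817, -0.002], [-0.817, -0.576, -0.001], [-0.0, 0.003, -1.0]]
ft_force: [-0.1, 1.4, 0.4]
grip_width: 0.43
```

```bash
python3 cs.py w25.png
```

```text
t 17.8 P [ 0.5459  0.0957 -0.0021] zax [-0.0023 -0.0011 -1.    ] F [-0.1336  1.3948  0.4349] w 0.42986491961845646
size (79.682373046875, 40.10283660888672) yaw 33.64636993408203 err 0.1536300659179659 lat mm -0.5743058490313689 nose before 35.4875880231222 tooly 35.18537779061934
```

View pics/zw25.png

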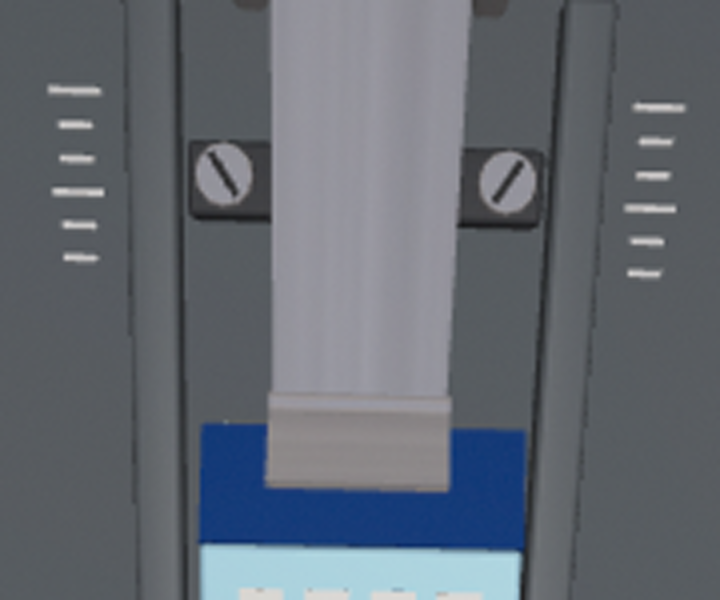

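step_arm --motion '[[0.8,[0.01,-0.4,0],[0,0,0]],[0.8,[0.01,-0.4,0],[0,0,0]]]'

```text
time: 18.05
tcp_pos: [0.5516, 0.1002, -0.0031]
tcp_rot: [[0.577, -0.817, -0.006], [-0.817, -0.577, -0.002], [-0.002, 0.006, -1.0]]
ft_force: [-5.8, -3.1, 10.0]
grip_width: 0.428
```

```bash
python3 cs.py w26.png
```

```text
t 18.05 P [ 0.5516  0.1002 -0.0031] zax [-0.0061 -0.0023 -1.    ] F [-5.8261 -3.1122 10.0167] w 0.4277948135105809
size (79.67578887939453, 40.074893951416016) yaw 33.93526840209961 err -0.13526840209961222 lat mm -0.14696336147079528 nose before 28.20003427159393 tooly 35.22342463887901
```

View pics/zw26.png

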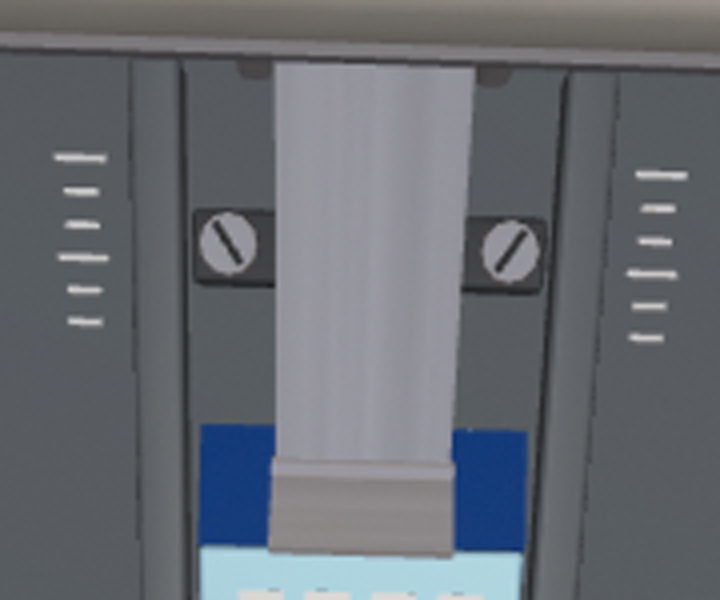

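step_arm --motion '[[0.8,[0.02,-0.2,-0.07],[0.004,0.002,0]],[0.8,[0.02,-0.3,0],[0,0,0]]]'

```text
time: 18.3
tcp_pos: [0.5547, 0.102, -0.003]
tcp_rot: [[0.576, -0.817, -0.005], [-0.817, -0.576, -0.003], [-0.0, 0.005, -1.0]]
ft_force: [-4.8, -2.9, 6.5]
grip_width: 0.43
```

step_arm --motion '[[0.8,[0.02,-0.3,-0.03],[0,0,0]],[0.8,[0.01,-0.2,0],[0,0,0]]]'

```text
time: 18.5
tcp_pos: [0.558, 0.104, -0.003]
tcp_rot: [[0.576, -0.818, -0.007], [-0.818, -0.576, -0.004], [-0.001, 0.008, -1.0]]
ft_force: [-5.5, -3.1, 4.1]
grip_width: 0.427
```

```bash
python3 cs.py w27.png
```

```text
t 18.5 P [ 0.558  0.104 -0.003] zax [-0.0072 -0.0037 -1.    ] F [-5.4566 -3.1404  4.1121] w 0.42689953427485366
size (79.68480682373047, 40.045291900634766) yaw 33.797576904296875 err 0.002423095703122158 lat mm -0.5340100993071486 nose before 20.779142747657787 tooly 35.15637919114909
```

View pics/zw27.png

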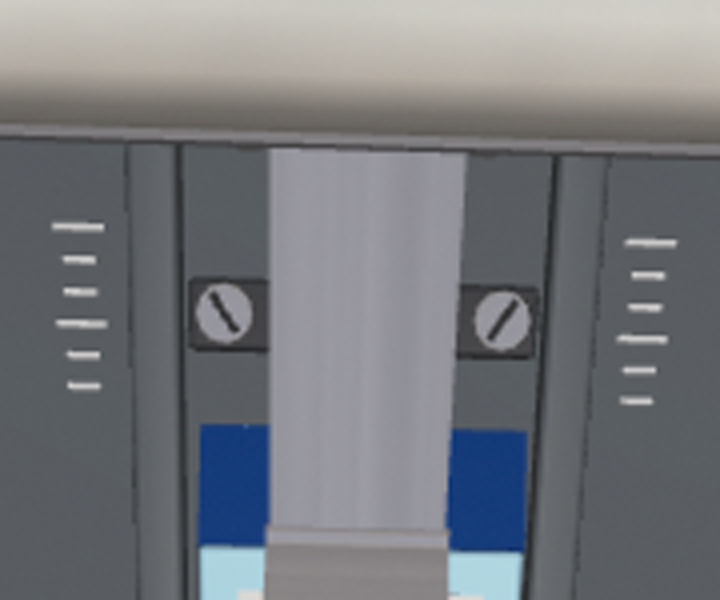

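```bash
cat >> cs.py <<'E'
if len(sys.argv)>2:
    W=lambda x,y,z: ray(p,(235+(x+.5)/4-.5,5+(y+.5)/4-.5),z)[:2]
    a=[float(k) for k in sys.argv[2:6]]
    m=(W(a[0],a[1],.021)+W(a[2],a[3],.021))/2; print('stop',m,'before',43-(m-L)@v*1000)
E
python3 cs.py w28.png 190 350 532 358
```

```text
t 18.55 P [ 0.5584  0.1042 -0.0029] zax [-0.0066 -0.0035 -1.    ] F [-3.0618 -2.0358  1.4951] w 0.42915855987628143
size (79.66883850097656, 40.04541778564453) yaw 33.7376708984375 err 0.06232910156249716 lat mm -0.5376665214089196 nose before 20.335827228151874 tooly 35.16419278722725
stop [0.6267 0.1501] before 12.429978808960943
```

step_arm --motion '[[0.8,[0.01,-0.3,-0.03],[0.006,0.002,0]],[0.8,[0.01,-0.3,0],[0,0,0]]]'

```text
time: 18.8
tcp_pos: [0.564, 0.1078, -0.0028]
tcp_rot: [[0.576, -0.818, 0.001], [-0.818, -0.576, -0.001], [0.002, -0.0, -1.0]]
ft_force: [-2.3, -1.4, -1.1]
grip_width: 0.429
```

```bash
python3 cs.py w29.png
```

```text
t 18.8 P [ 0.564   0.1078 -0.0028] zax [ 0.0011 -0.0013 -1.    ] F [-2.2694 -1.3826 -1.0755] w 0.42879638736404735
size (79.67552185058594, 40.170528411865234) yaw 33.62107467651367 err 0.17892532348632528 lat mm -0.5845964515481121 nose before 13.842897282403861 tooly 35.15152602018167
```

View pics/zw29.png

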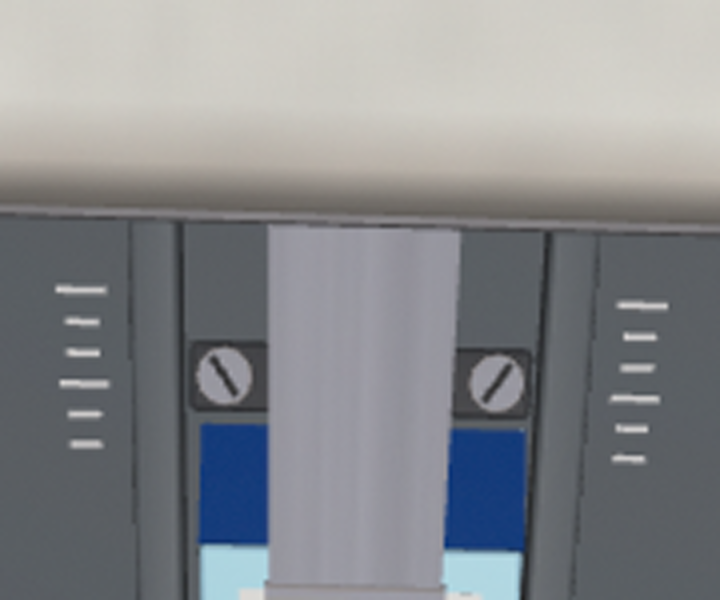

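step_arm --motion '[[0.4,[0,0,0],[0,0,0]],[0.4,[0,0,0],[0,0,0]],[0.4,[0,0,0],[0,0,0]],[0.4,[0,0,-1.0],[0,0,0]],[0.4,[0,0.5,-1.0],[0,0,0]],[0.4,[0,1.1,0],[0,0,0]],[1,[0,0.8,0],[0,0,0]],[1,[0,0,0],[0,0,0]],[1,[0,0,0],[0,0,0]],[1,[0,0,0],[0,0,0]],[1,[0,0,0],[0,0,0]],[1,[0,0,0],[0,0,0]]]'

```text
time: 20.05
tcp_pos: [0.5477, 0.0958, 0.021]
tcp_rot: [[0.577, -0.817, 0.011], [-0.817, -0.577, 0.002], [0.004, -0.01, -1.0]]
ft_force: [0.7, 0.6, 0.5]
grip_width: 0.128
```

```bash
python3 - <<'E'
from h import *
np.set_printoptions(precision=4,suppress=True)
th=33.8; v=np.array([np.cos(np.radians(th)),np.sin(np.radians(th))]); n=np.array([-v[1],v[0]]); L=np.array([.6013,.1330])
o=robot.get_obs(); T=np.array(o['tcp_rot']);P=np.array(o['tcp_pos']);print(P,T[:,2],o['ft_force'],o['grip_width'])
p=snap('wrist','w30.png')
c,s,a,b=cassette(p,.016+.006,(250,40,400,270));c=np.array(c);print(c,s,a,b,'lat',(c-L)@n,'nose before',43-((c-L)@v*1000+40))
d=P[:2]-c; print('tcp rel cassette',d@v,d@n)
E
```

```text
[0.5477 0.0958 0.021 ] [ 0.011   0.0025 -0.9999] [0.7019 0.6026 0.4749] 0.12775007841628497
[0.593  0.1266] (79.59986114501953, 40.017669677734375) 33.679298400878906 (288, 70, 74, 142) lat -0.0007037733886878654 nose before 13.507250532719226
tcp rel cassette -0.05468675875665604 -0.00040345216297744767
```

View pics/w30.png

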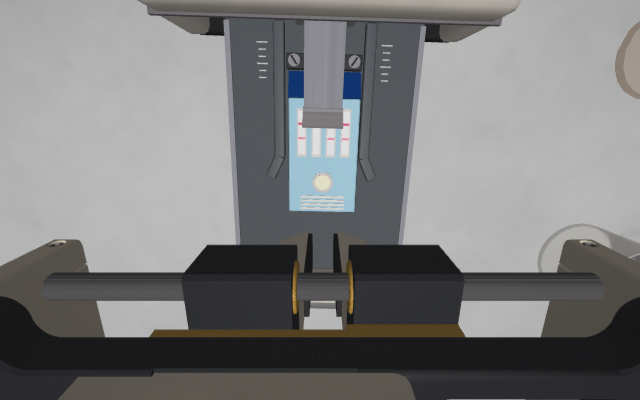

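```bash
python3 - <<'E'
from h import *
plan([((.5461,.0951,.0005),-54.9,2)])
E
```

```text
[[[-0.02, 0.1, 1.02], [-0.005, -0.002, 0.001]], [[-0.02, 0.09, 1.02], [-0.005, -0.002, 0.001]]]
```

step_arm --motion '[[1,[-0.03,0.1,1.0],[-0.005,-0.002,0]],[1,[-0.03,0.1,0.9],[-0.005,-0.002,0]],[1,[0,0,0],[0,0,0]]]'

```text
time: 20.4
tcp_pos: [0.5458, 0.0955, 0.0]
tcp_rot: [[0.577, -0.816, -0.001], [-0.816, -0.577, -0.0], [-0.0, 0.001, -1.0]]
ft_force: [-0.3, -0.6, -0.7]
grip_width: 0.003
```

```bash
cat > ps.py <<'E'
from h import *
import sys
np.set_printoptions(precision=4,suppress=True)
th=33.8; v=np.array([np.cos(np.radians(th)),np.sin(np.radians(th))]); n=np.array([-v[1],v[0]]); L=np.array([.6013,.1330])
o=robot.get_obs(); T=np.array(o['tcp_rot']);P=np.array(o['tcp_pos']);F=np.array(o['ft_force']);print(o['time'],P,T[:,2],F,'Fax',F[:2]@v,o['grip_width'])
p=snap('wrist',sys.argv[1])
c,s,a,b=cassette(p,.016+.006,(230,20,420,270));c=np.array(c);print(c,s,a,b,'lat',(c-L)@n,'nose before',43-((c-L)@v*1000+40))
d=P[:2]-c; print('tcp rel tail mm',d@v*1000+40,d@n*1000)
E
python3 ps.py w31.png
```

```text
20.4 [0.5458 0.0955 0.    ] [-0.0005 -0.0002 -1.    ] [-0.3028 -0.5574 -0.6638] Fax -0.561736849021395 0.0029658089995563963
[0.5929 0.1267] (79.5568618774414, 40.4318733215332) 33.85687255859375 (284, 61, 85, 161) lat -0.0005746718228245364 nose before 13.546496172686716
tcp rel tail mm -16.401554989536038 0.29100559855241837
```

View pics/w31.png

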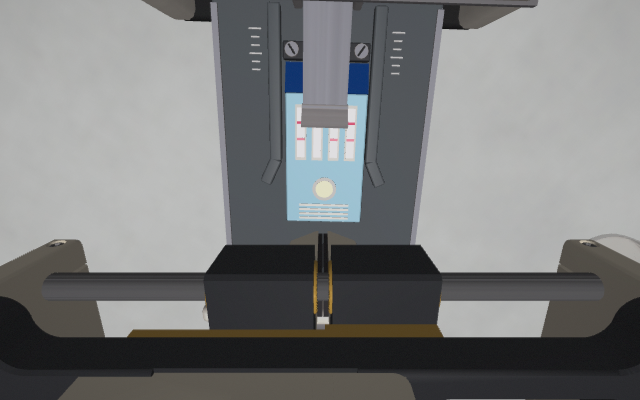

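step_arm --motion '[[1,[0.01,-0.4,0],[0,0,0]],[1,[0.01,-0.3,0],[0,0,0]]]'

```text
time: 20.65
tcp_pos: [0.5517, 0.0993, -0.0001]
tcp_rot: [[0.577, -0.817, -0.001], [-0.817, -0.577, -0.001], [-0.0, 0.001, -1.0]]
ft_force: [-0.8, -0.6, 0.6]
grip_width: 0.002
```

step_arm --motion '[[1,[0.01,-0.2,0],[0,0,0]]]'

```text
time: 20.75
tcp_pos: [0.5524, 0.0997, -0.0002]
tcp_rot: [[0.577, -0.817, -0.004], [-0.817, -0.577, -0.001], [-0.001, 0.004, -1.0]]
ft_force: [-5.9, -3.5, 4.3]
grip_width: 0.003
```

```bash
python3 ps.py w32.png; python3 - <<'E'
import cv2
i=cv2.imread('pics/w32.png')[5:155,235:415]; cv2.imwrite('pics/zw32.png',cv2.resize(i,None,fx=4,fy=4,interpolation=cv2.INTER_CUBIC))
E
```

```text
20.75 [ 0.5524  0.0997 -0.0002] [-0.0038 -0.0015 -1.    ] [-5.9139 -3.4933  4.3062] Fax -6.85766256032595 0.002574444901938204
[0.5933 0.1268] (80.02894592285156, 40.26868438720703) 33.75498962402344 (284, 77, 84, 158) lat -0.000689294298722635 nose before 13.128548774864495
tcp rel tail mm -9.092277546360627 0.20242086342450016
```

View pics/zw32.png

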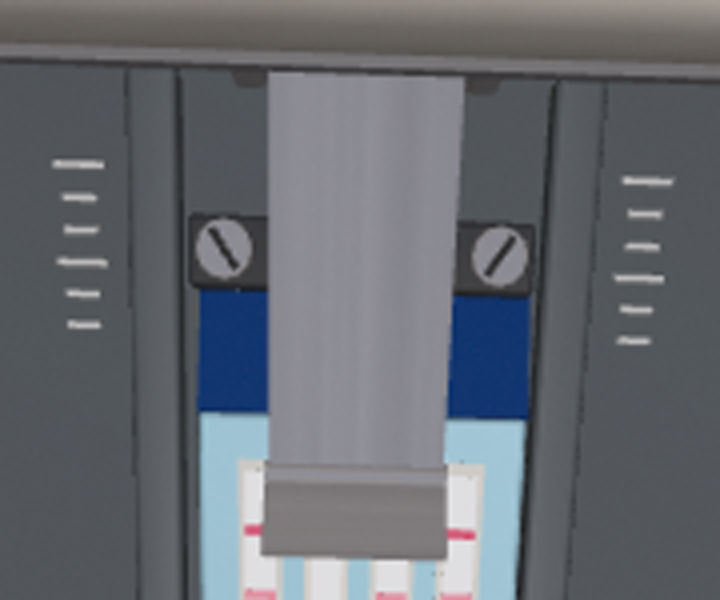

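step_arm --motion '[[1,[0,-0.15,0],[0,0,0]]]'

```text
time: 20.9
tcp_pos: [0.5522, 0.0996, -0.0003]
tcp_rot: [[0.576, -0.817, -0.007], [-0.817, -0.576, -0.002], [-0.002, 0.007, -1.0]]
ft_force: [-4.5, -2.5, 4.1]
grip_width: 0.005
```

step_arm --motion '[[1,[0,-0.15,0],[0,0,0]]]'

```text
time: 21.0
tcp_pos: [0.5522, 0.0996, -0.0004]
tcp_rot: [[0.576, -0.817, -0.009], [-0.818, -0.576, -0.003], [-0.003, 0.01, -1.0]]
ft_force: [-4.4, -2.8, 4.2]
grip_width: 0.005
```

```bash
python3 ps.py w33.png; python3 - <<'E'
import cv2
i=cv2.imread('pics/w33.png')[5:155,235:415]; cv2.imwrite('pics/zw33.png',cv2.resize(i,None,fx=4,fy=4,interpolation=cv2.INTER_CUBIC))
E
```

```text
21.0 [ 0.5522  0.0996 -0.0004] [-0.0093 -0.0034 -1.    ] [-4.3959 -2.7617  4.2345] Fax -5.1892416106815835 0.005477719705234273
[0.5932 0.1268] (80.0217056274414, 40.13092041015625) 33.658390045166016 (284, 77, 84, 158) lat -0.0006991037467810134 nose before 13.16625809477847
tcp rel tail mm -9.24569980886173 0.2652799479599273
```

View pics/zw33.png

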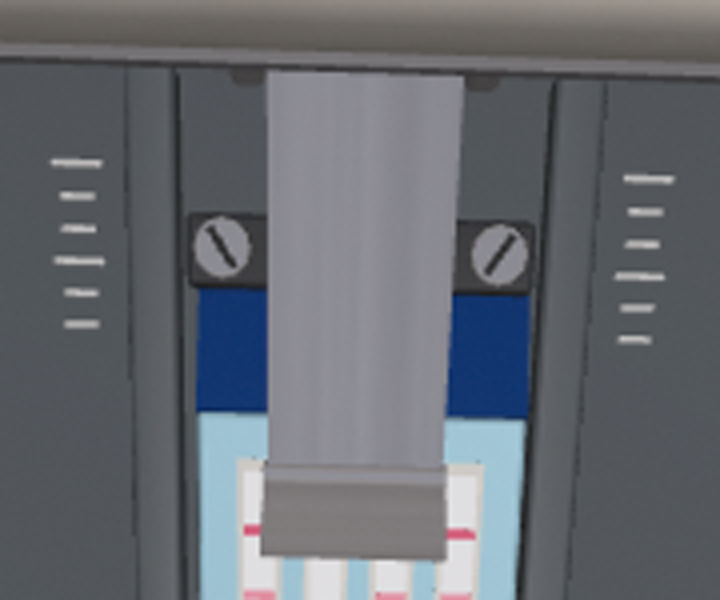

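step_arm --motion '[[1,[0,-0.2,-0.03],[0.01,0.002,0]]]'

```text
time: 21.15
tcp_pos: [0.5523, 0.0997, -0.0004]
tcp_rot: [[0.576, -0.818, -0.003], [-0.818, -0.576, -0.001], [-0.001, 0.003, -1.0]]
ft_force: [-5.1, -2.9, 2.2]
grip_width: 0.003
```

```bash
python3 ps.py w34.png
```

```text
21.15 [ 0.5523  0.0997 -0.0004] [-0.0032 -0.0005 -1.    ] [-5.0704 -2.9484  2.1662] Fax -5.853652402307413 0.003052993869556456
[0.5933 0.1268] (80.07638549804688, 39.91459274291992) 33.904319763183594 (284, 77, 84, 158) lat -0.000675577543424481 nose before 13.113490270411127
tcp rel tail mm -9.148306298959412 0.24524144148965565
```

step_arm --motion '[[1,[0,-0.3,0],[0.003,0,0]]]'

```text
time: 21.3
tcp_pos: [0.5524, 0.0997, -0.0007]
tcp_rot: [[0.575, -0.818, -0.005], [-0.818, -0.575, -0.0], [-0.002, 0.004, -1.0]]
ft_force: [-8.0, -5.0, 7.6]
grip_width: 0.002
```

step_arm --motion '[[1,[0,-0.35,0],[0.004,0,0]]]'

```text
time: 21.4
tcp_pos: [0.5523, 0.0997, -0.001]
tcp_rot: [[0.574, -0.819, -0.007], [-0.819, -0.574, 0.0], [-0.004, 0.006, -1.0]]
ft_force: [-8.2, -4.8, 7.5]
grip_width: 0.002
```

```bash
python3 ps.py w35.png; python3 - <<'E'
import cv2
i=cv2.imread('pics/w35.png')[5:155,235:415]; cv2.imwrite('pics/zw35.png',cv2.resize(i,None,fx=4,fy=4,interpolation=cv2.INTER_CUBIC))
E
```

```text
21.4 [ 0.5523  0.0997 -0.001 ] [-0.007   0.0001 -1.    ] [-8.1868 -4.7851  7.4785] Fax -9.464980497309153 0.0024396610805764284
[0.5934 0.127 ] (79.72549438476562, 40.150875091552734) 33.83698654174805 (283, 77, 85, 158) lat -0.0005724740732288776 nose before 12.93179741851943
tcp rel tail mm -9.3229071356863 0.2146935335655667
```

View pics/zw35.png

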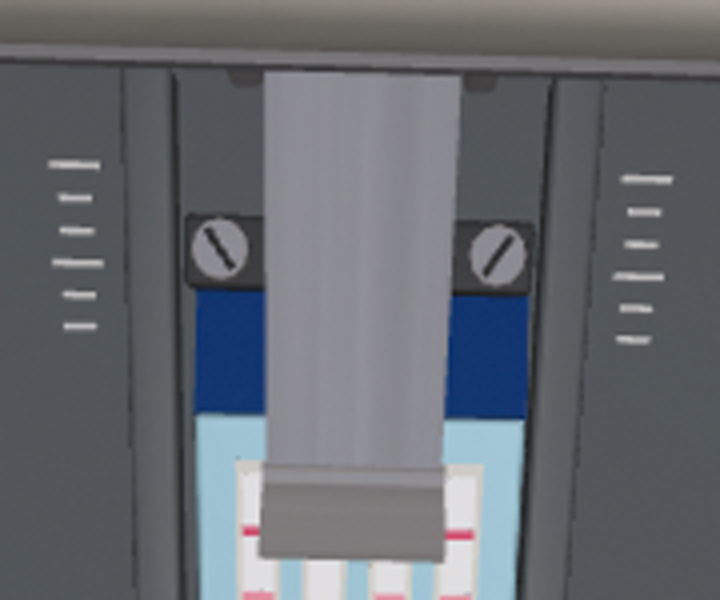

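step_arm --motion '[[1,[0,0.5,0],[0,0,0]],[1,[0,0.6,-0.2],[0,0,0]],[1,[0,0,-1.5],[0,0,0]],[1,[0,0,-2.0],[0,0,0]],[1,[0,0,-2.0],[0,0,0]],[1,[0,0,0],[0,0,0]],[1,[0,0,0],[0,0,0]]]'

```text
time: 22.15
tcp_pos: [0.5476, 0.0952, 0.0629]
tcp_rot: [[0.574, -0.819, 0.003], [-0.819, -0.574, 0.003], [-0.001, -0.004, -1.0]]
ft_force: [-0.7, -0.2, 0.4]
grip_width: 0.006
```

```bash
python3 ps.py w36.png; python3 - <<'E'
from h import *
p=robot.snapshot('wrist')
i=p['img'][0:220,210:450]; cv2.imwrite('pics/zw36.png',cv2.resize(i,None,fx=2.7,fy=2.7,interpolation=cv2.INTER_CUBIC))
th=33.8; v=np.array([np.cos(np.radians(th)),np.sin(np.radians(th))]);L=np.array([.6013,.1330])
F=L-v*(.103+.005+.0095+.012); print(F)
plan([((F[0],F[1],.055),-54.8,3),((F[0],F[1],.004),-54.8,3)])
E
```

```text
22.15 [0.5476 0.0952 0.0629] [ 0.0026  0.0035 -1.    ] [-0.6737 -0.1956  0.4052] Fax -0.6686406649447343 0.005761999034022327
[0.5935 0.1269] (79.49380493164062, 40.14288330078125) 34.22116470336914 (293, 76, 60, 116) lat -0.0007037880222501431 nose before 12.840121116791195
tcp rel tail mm -15.779234991447865 -0.8391628903304297
[0.49368751 0.06095972]
[[[-0.1, 2.12, 0.24], [-0.001, 0.0, -0.001]], [[-0.1, 2.12, 0.24], [-0.001, 0.001, -0.001]], [[-0.1, 2.12, 0.23], [-0.001, 0.0, -0.001]], [[0.0, -0.0, 1.7], [-0.0, 0.0, -0.0]], [[0.0, -0.0, 1.7], [-0.0, 0.0, -0.0]], [[0.0, -0.0, 1.7], [-0.0, 0.0, -0.0]]]
```

View pics/zw36.png

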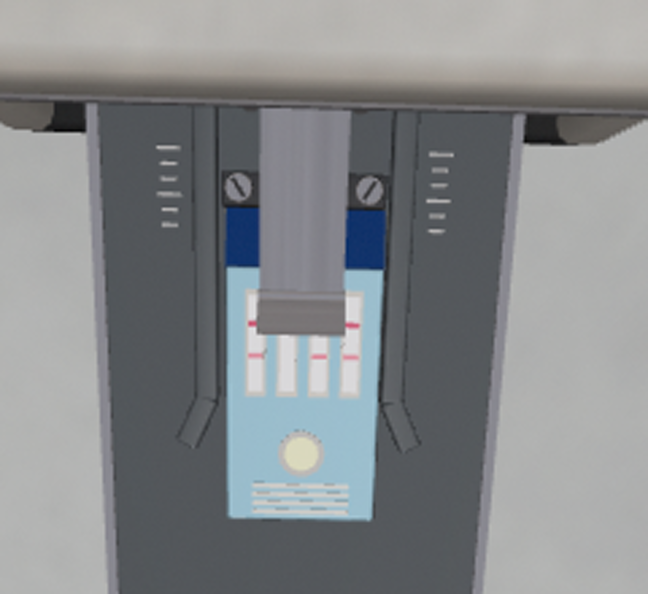

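step_arm --motion '[[1,[-0.1,2.2,0.2],[0,0,0]],[1,[-0.1,2.2,0.2],[0,0,0]],[1,[-0.1,2.2,0.2],[0,0,0]],[1,[0,0.3,0],[0,0,0]],[1,[0,0,0],[0,0,0]]]'

```text
time: 22.75
tcp_pos: [0.4862, 0.0576, 0.0529]
tcp_rot: [[0.575, -0.818, -0.002], [-0.818, -0.575, 0.002], [-0.003, -0.0, -1.0]]
ft_force: [1.0, 0.4, -0.2]
grip_width: 0.006
```

```bash
python3 - <<'E'
from h import *
o=robot.get_obs();print(o['tcp_pos'],o['ft_force'])
p=snap('wrist','w37.png')
plan([((.4937,.0610,.004),-55.6,4)])
E
```

```text
[0.48624127 0.05759901 0.05292235] [ 0.98490721  0.35992375 -0.18643291]
[[[0.04, -0.2, 1.22], [0.0, 0.001, 0.003]], [[0.04, -0.2, 1.22], [0.0, 0.001, 0.003]], [[0.04, -0.2, 1.22], [0.0, 0.0, 0.003]], [[0.04, -0.2, 1.23], [0.0, 0.001, 0.004]]]
```

View pics/w37.png

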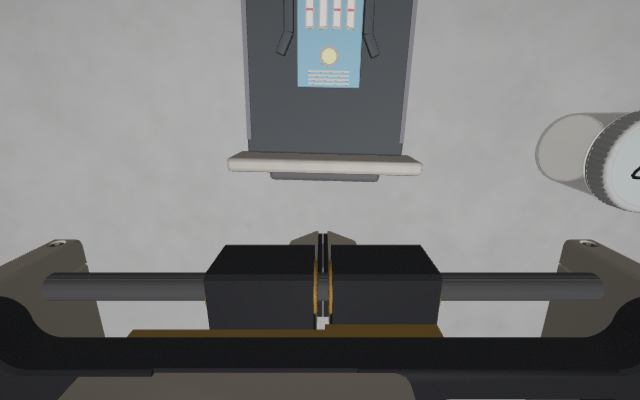

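step_arm --motion '[[1,[0,0,1.3],[0,0,0.01]],[1,[0,0,1.3],[0,0,0.01]],[1,[0,0,1.3],[0,0,0]],[1,[0,0,1.0],[0,0,0]],[1,[0,0,0],[0,0,0]]]'

```text
time: 23.3
tcp_pos: [0.4888, 0.06, -0.0015]
tcp_rot: [[0.56, -0.829, -0.001], [-0.829, -0.56, 0.002], [-0.002, -0.001, -1.0]]
ft_force: [0.1, -0.2, -0.1]
grip_width: 0.007
```

```bash
python3 - <<'E'
from h import *
o=robot.get_obs();T=np.array(o['tcp_rot']);P=np.array(o['tcp_pos']);print(P,T,o['ft_force'])
th=33.8; v=np.array([np.cos(np.radians(th)),np.sin(np.radians(th))]);n=np.array([-v[1],v[0]]);L=np.array([.6013,.1330])
print('before ch_end',43-(P[:2]-L)@v*1000,'lat',(P[:2]-L)@n*1000, 'v in tool',T[:2,:2].T@v)
p=snap('wrist','w38.png')
E
```

```text
[ 0.48884428  0.06004852 -0.00149373] [[ 5.59608500e-01 -8.28756874e-01 -6.08517869e-04]
 [-8.28753756e-01 -5.59608178e-01  2.42885030e-03]
 [-2.35345796e-03 -8.54893802e-04 -9.99996865e-01]] [ 0.06061155 -0.23901883 -0.09624728]
before ch_end 177.03154881595012 lat 1.937075483732495 v in tool [ 0.00399389 -0.99999167]
```

View pics/w38.png

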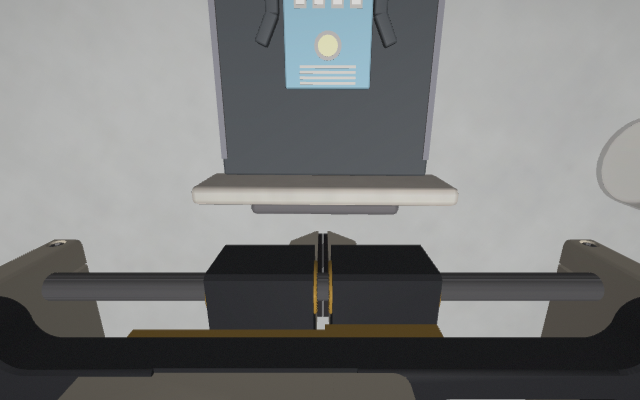

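step_arm --motion '[[1,[0.02,-0.5,0],[0,0,0]],[1,[0.02,-0.5,0],[0,0,0]],[1,[0,-0.4,0],[0,0,0]],[1,[0,-0.4,0],[0,0,0]],[1,[0,-0.6,0],[0,0,0]],[1,[0,-0.6,0],[0,0,0]]]'

```text
time: 23.95
tcp_pos: [0.5047, 0.0702, -0.002]
tcp_rot: [[0.556, -0.831, -0.021], [-0.831, -0.556, -0.004], [-0.008, 0.02, -1.0]]
ft_force: [-10.3, -6.9, 5.0]
grip_width: 0.006
```

```bash
python3 - <<'E'
from h import *
o=robot.get_obs();T=np.array(o['tcp_rot']);P=np.array(o['tcp_pos']);print(P,T[:,2],o['ft_force'])
th=33.8; v=np.array([np.cos(np.radians(th)),np.sin(np.radians(th))]);n=np.array([-v[1],v[0]]);L=np.array([.6013,.1330])
print('before ch_end',43-(P[:2]-L)@v*1000,'lat',(P[:2]-L)@n*1000, 'v in tool',T[:2,:2].T@v)
p=snap('wrist','w39.png')
E
```

```text
[ 0.50470949  0.07020275 -0.00203465] [-0.02072417 -0.00434118 -0.99977581] [-10.25431408  -6.86936114   4.97264279]
before ch_end 158.19904986685657 lat 1.5493361468900724 v in tool [-6.69486465e-04 -9.99806962e-01]
```

View pics/w39.png

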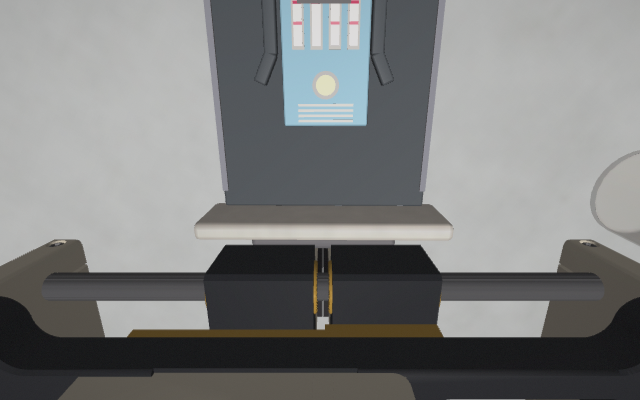

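step_arm --motion '[[1,[0,-0.9,-0.05],[0.01,0,0]],[1,[0,-1.0,-0.05],[0.006,0,0]],[1,[0,-1.0,-0.05],[0.006,0,0]],[1,[0,-1.0,-0.05],[0.006,0,0]],[1,[0,-1.0,0],[0.006,0,0]],[1,[0,-1.0,0],[0.006,0,0]]]'

```text
time: 24.6
tcp_pos: [0.5227, 0.0837, -0.007]
tcp_rot: [[0.546, -0.837, -0.047], [-0.838, -0.546, -0.002], [-0.024, 0.041, -0.999]]
ft_force: [-9.8, -7.2, 4.7]
grip_width: 0.005
```

```bash
cat > tp.py <<'E'
from h import *
import sys
o=robot.get_obs();T=np.array(o['tcp_rot']);P=np.array(o['tcp_pos']);print(o['time'],P,T[:,2],o['ft_force'])
th=33.8; v=np.array([np.cos(np.radians(th)),np.sin(np.radians(th))]);n=np.array([-v[1],v[0]]);L=np.array([.6013,.1330])
print('before ch_end',43-(P[:2]-L)@v*1000,'lat',(P[:2]-L)@n*1000, 'v in tool',T[:2,:2].T@v)
p=snap('wrist',sys.argv[1])
E
python3 tp.py w40.png
```

```text
24.6 [ 0.52265644  0.08369637 -0.00700845] [-0.04712821 -0.00197131 -0.9988869 ] [-9.81801164 -7.20170515  4.72994104]
before ch_end 135.77896462157094 lat 2.778518522283077 v in tool [-0.01234247 -0.99911303]
```

View pics/w40.png

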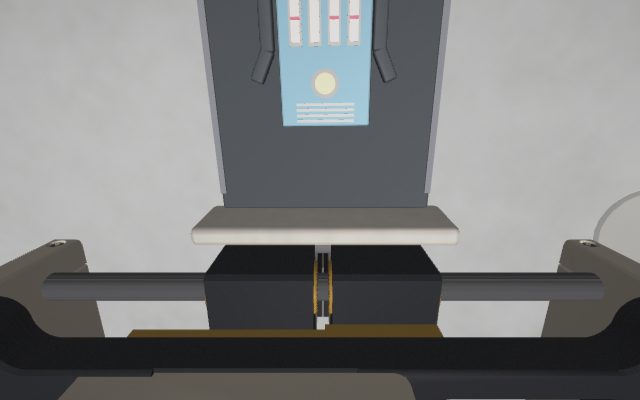

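```bash
python3 - <<'E'
from h import *
o=robot.get_obs();P=np.array(o['tcp_pos'])
plan([((P[0]+.03*.831,P[1]+.03*.556,.002),-56.2,2)])
E
```

```text
[[[-0.03, -1.48, -0.51], [0.02, 0.012, -0.006]], [[-0.01, -1.49, -0.49], [0.02, 0.012, -0.005]]]
```

step_arm --motion '[[1,[0,-1.4,-0.5],[0.03,0.015,-0.006]],[1,[0,-1.4,-0.4],[0.03,0.015,-0.006]],[1,[0,-1.4,-0.3],[0.015,0.005,-0.003]]]'

```text
time: 24.95
tcp_pos: [0.5386, 0.0946, -0.0032]
tcp_rot: [[0.554, -0.832, -0.001], [-0.832, -0.554, -0.005], [0.003, 0.004, -1.0]]
ft_force: [-8.7, -9.3, -4.8]
grip_width: 0.003
```

```bash
python3 tp.py w41.png
```

```text
24.95 [ 0.53856516  0.09459964 -0.00315939] [-0.00126824 -0.00453917 -0.99998889] [-8.72005105 -9.27944983 -4.81451726]
before ch_end 116.49362864290939 lat 2.9890099129522136 v in tool [-0.00253144 -0.99999039]
```

step_arm --motion '[[1,[0,-1.6,-0.2],[0.012,0.004,0]],[1,[0,-1.6,-0.2],[0.012,0.004,0]],[1,[0,-1.6,-0.2],[0.012,0.004,0]],[1,[0,-1.6,-0.2],[0.012,0.004,0]]]'

```text
time: 25.4
tcp_pos: [0.5682, 0.1143, -0.003]
tcp_rot: [[0.548, -0.837, 0.001], [-0.837, -0.548, -0.01], [0.009, 0.005, -1.0]]
ft_force: [-10.6, -7.8, 0.7]
grip_width: 0.005
```

```bash
python3 tp.py w42.png
```

```text
25.4 [ 0.56819595  0.11434171 -0.00300074] [ 0.00112953 -0.01026638 -0.99994666] [-10.61724095  -7.80878198   0.71952243]
before ch_end 80.88847726206419 lat 2.9108859608959494 v in tool [-0.01049421 -0.99993355]
```

View pics/w42.png

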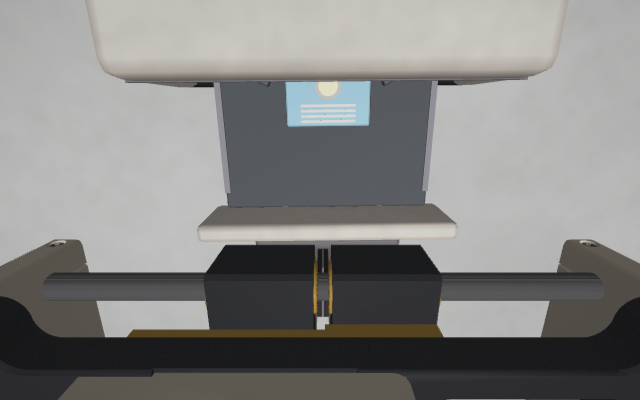

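step_arm --motion '[[1,[0,-1.6,-0.3],[0.01,0,-0.004]],[1,[0,-1.6,-0.3],[0.012,0,-0.004]],[1,[0,-1.6,-0.25],[0.012,0,-0.003]],[1,[0,-1.6,-0.2],[0.012,0.003,0]]]'

```text
time: 25.85
tcp_pos: [0.5972, 0.1342, -0.0026]
tcp_rot: [[0.552, -0.834, -0.008], [-0.834, -0.552, -0.008], [0.002, 0.011, -1.0]]
ft_force: [-10.8, -7.3, 6.5]
grip_width: 0.007
```

```bash
python3 tp.py w43.png
```

```text
25.85 [ 0.59715872  0.13421225 -0.00256075] [-0.00836392 -0.00794655 -0.99993345] [-10.84744304  -7.30542632   6.45238335]
before ch_end 45.766969950838984 lat 3.311133486263182 v in tool [-0.0052916  -0.99992135]
```

View pics/w43.png

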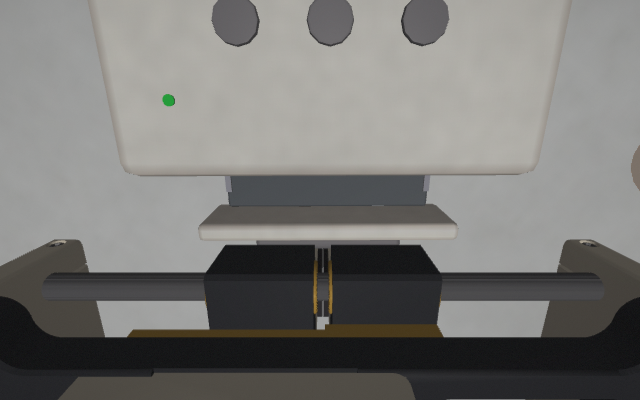

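step_arm --motion '[[1,[0,-1.6,-0.4],[0.014,0.004,0]],[1,[0,-1.5,-0.4],[0.014,0.004,0]]]'

```text
time: 26.1
tcp_pos: [0.6108, 0.1436, -0.0009]
tcp_rot: [[0.55, -0.835, -0.006], [-0.835, -0.55, -0.01], [0.005, 0.011, -1.0]]
ft_force: [-9.6, -8.1, -5.9]
grip_width: 0.004
```

```bash
python3 tp.py w44.png
```

```text
26.1 [ 0.61077814  0.14361967 -0.00088168] [-0.00594648 -0.01046423 -0.99992757] [-9.63227302 -8.1140518  -5.8577722 ]
before ch_end 29.21613519593673 lat 3.552128400817454 v in tool [-0.00791064 -0.99991079]
```

View pics/w44.png

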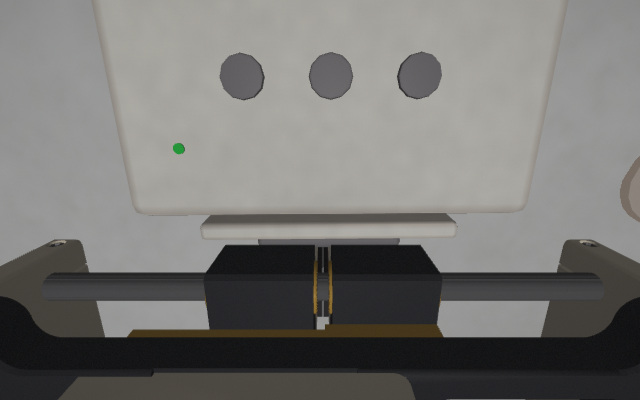

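step_arm --motion '[[1,[0,-1.4,-0.2],[0.012,0.004,0]]]'

```text
time: 26.25
tcp_pos: [0.6171, 0.1478, -0.0011]
tcp_rot: [[0.549, -0.836, -0.005], [-0.836, -0.549, -0.012], [0.007, 0.011, -1.0]]
ft_force: [-10.1, -7.6, 4.4]
grip_width: 0.003
```

step_arm --motion '[[1,[0,-1.0,-0.2],[0.012,0.004,0]]]'

```text
time: 26.35
tcp_pos: [0.6198, 0.1495, -0.0012]
tcp_rot: [[0.548, -0.837, -0.005], [-0.837, -0.548, -0.014], [0.009, 0.012, -1.0]]
ft_force: [-13.6, -8.9, 7.5]
grip_width: 0.006
```

step_arm --motion '[[1,[0,-0.9,-0.2],[0.01,0.002,0]]]'

```text
time: 26.45
tcp_pos: [0.6196, 0.1494, -0.0013]
tcp_rot: [[0.547, -0.837, -0.011], [-0.837, -0.546, -0.017], [0.008, 0.018, -1.0]]
ft_force: [-18.2, -10.7, 10.3]
grip_width: 0.001
```

step_arm --motion '[[1,[0,-0.9,-0.1],[0.01,0.002,0]]]'

```text
time: 26.55
tcp_pos: [0.6194, 0.1492, -0.0025]
tcp_rot: [[0.545, -0.838, -0.017], [-0.838, -0.545, -0.02], [0.007, 0.025, -1.0]]
ft_force: [-14.9, -9.2, 9.3]
grip_width: 0.003
```

```bash
python3 tp.py w45.png
```

```text
26.55 [ 0.61941803  0.14916136 -0.00246193] [-0.01706116 -0.01992409 -0.99965591] [-14.92258017  -9.24559332   9.30831471]
before ch_end 18.953704914038184 lat 3.3508576250063093 v in tool [-0.0131351  -0.99959459]
```

View pics/w45.png

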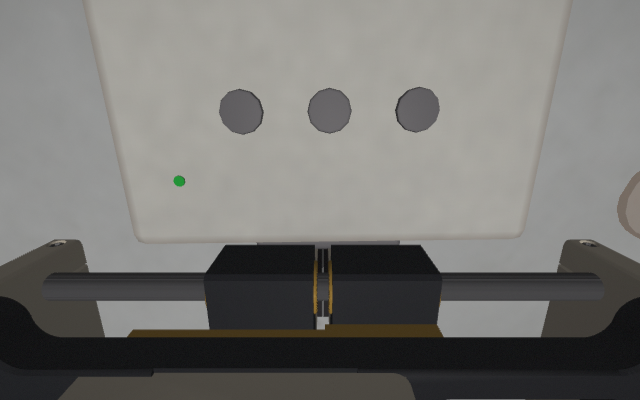

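step_arm --motion '[[1,[0,1.0,0],[0,0,0]],[1,[0,2.5,0],[0,0,0]],[1,[0,3.0,0],[0,0,0]],[1,[0,3.0,-1.0],[0,0,0]],[1,[0,2.0,-3.0],[0,0,0]],[1,[0,0,-4.0],[0,0,0]],[1,[0,0,-4.0],[0,0,0]],[1,[0,0,0],[0,0,0]]]'

```text
time: 27.4
tcp_pos: [0.5201, 0.0865, 0.1242]
tcp_rot: [[0.545, -0.838, -0.021], [-0.839, -0.544, -0.021], [0.006, 0.029, -1.0]]
ft_force: [-0.1, -0.5, -0.6]
grip_width: 0.003
```

```bash
python3 - <<'E'
from h import *
o=robot.get_obs();print(o['time'],o['tcp_pos'],o['ft_force'])
p=snap('wrist','w46.png')
s=snap('side','s46.png'); i=s['img'][130:330,240:500]; cv2.imwrite('pics/s46z.png',cv2.resize(i,None,fx=3,fy=3,interpolation=cv2.INTER_CUBIC))
for q in (p,s):
  for l in ['reader','tray_front','sample_cup','card_box','spare_cup','marker','cassette']:
    r=robot.spot_point(q,l); print(l,[(np.round(k['location'],4),round(k['score'],2)) for k in r[:1]])
E
```

```text
27.4 [0.52013981 0.08646427 0.12418302] [-0.10188211 -0.50457266 -0.56271946]
reader []
tray_front [(array([0.6335, 0.16  , 0.026 ]), 0.71)]
sample_cup [(array([ 0.6284, -0.0663, -0.0013]), 0.95)]
card_box [(array([ 0.6583, -0.1742, -0.0029]), 0.88)]
spare_cup []
marker []
cassette [(array([ 6.556e-01, -1.713e-01, -5.000e-04]), 0.67)]
reader [(array([0.7214, 0.2078, 0.001 ]), 0.57)]
tray_front [(array([0.6305, 0.1602, 0.0226]), 0.59)]
sample_cup [(array([ 0.63  , -0.0669,  0.0015]), 0.94)]
card_box [(array([ 6.604e-01, -1.657e-01,  1.000e-04]), 0.72)]
spare_cup [(array([0.618 , 0.456 , 0.0038]), 0.65)]
marker [(array([0.465 , 0.3946, 0.0009]), 0.73)]
cassette []
```

View pics/s46z.png

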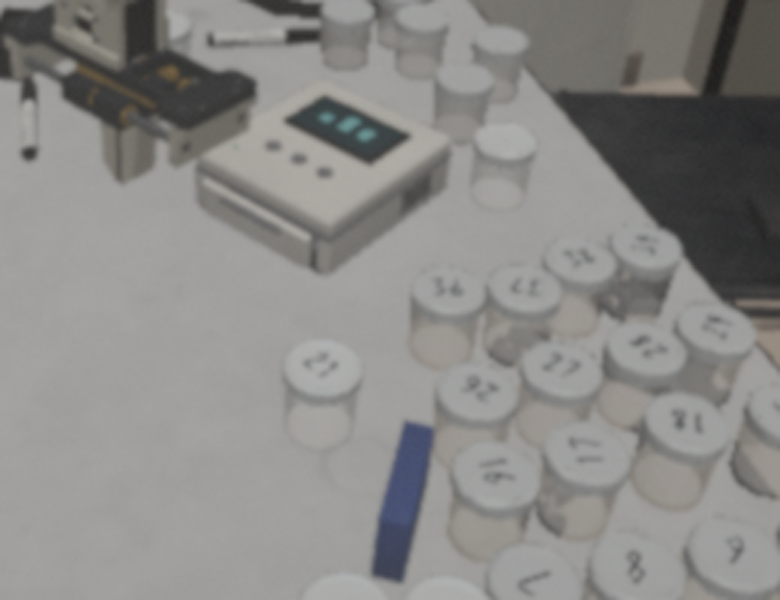

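View pics/w46.png

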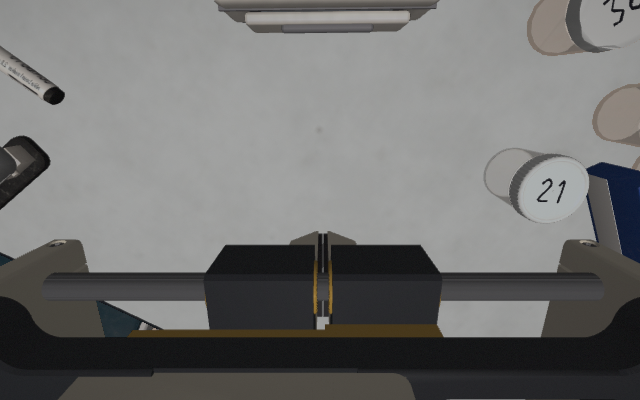

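```bash
python3 -c "
from rig import robot
print(robot.hand_in())"
```

```text
the job is handed in; nothing more can be done
None
```

I loaded the cassette nose first and face up, under the spring clip and against the end stop. I let go of it for about 0.75 s, then pushed the tray shut and handed the job in at about 27.5 s of the 67 s allowed.

**Cassette home:** with closed fingers on its tail end it would go no further under about 9.5 N, below the 12 N that moves the tray. In the picture the nose met the stop, about 13 mm in front of channel_end, and it stayed there after I let go. I did not read the switch itself. I saw no sign of the tray moving while I loaded it.

**Tray shut:** the fingers stopped moving as the force rose to about 21 N, after roughly 141 mm of travel. The final pictures show the panel against the reader. The cassette's tail had kept its place on the tray until the tray went inside; I could not see it after that.

**Other things on the desk:** the sample cup, card box, spare cup and marker read within about 8 mm of where they started. That is close to the networks' 4 mm error per reading, and the pictures show nothing disturbed. The arm was clear and touching nothing when I handed in.

**What disagreed:**
- **Fingertips:** they sit about 33 mm higher than the stated tool geometry implies, so the first grasp closed above the cassette.
- **Second grasp:** it twisted the cassette by 12°, so I dragged it clear of the cup marked 5 and gripped it again cleanly.
- **False detection:** in one final wrist picture the network reported a cassette at the card box's position.

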